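# Pack the village set into its compartment tray

### The job

Pack the rest of the adobe village into the compartment tray, heavy pieces lowest: first stand the portico in the long bay and the small house in the empty square bay, flat on the tray floor. Only then lay the two sound dome roofs flat inside the parapets on top, the larger on the big house already packed, the smallest on the small house. Leave the cracked dome and the bare dome without a tile where they lie, for repair.

Things in the scene. Friction and masses are not known exactly. Their poses are not given: they have to be found in the camera images.
- tray: Plywood tray, grey felt floor, 216 (x) x 274 (y) mm, fixed. Origin: underside centre, z up. Felt 5 mm up; walls 6 thick, 30 high; dividers 4 thick, 26 high. Bays inside, tray axes: long bay 100 (x) x 225 (y) centred (-52, -18.5), beyond its +y end a pocket with two packed barrels; empty square bay 100 (x) x 120 (y) centred (52, -71); the +x +y bay holds the big house.
- house_big: Big sand-coloured house fixed in the tray's +x +y bay, axes parallel to the tray's, 90 x 129 x 66 mm. Origin: centre of underside (on the felt). Flat roof 54 mm above the origin; its parapet rises 10 mm above the roof and leaves 75 (x) x 108 (y) mm inside, centred at (+2.5, 0).
- house_small: Small sand-coloured flat-roofed house, loose, 87 x 84 x 56 mm over its beam ends, 0.24 kg. Origin: centre of underside. Walls span x -37..42, y -35..35 mm: grip across y (70 mm), fingertips 30 mm or more above the underside to stay above tray walls. Roof 45 mm up, parapet 10 mm above it, 70 (x) x 62 (y) mm inside, centred at (+2.5, 0).
- portico: Market portico: long flat roof on pillars and arches, loose, 203 (x) x 68 (y) x 63 mm, 0.16 kg. Origin: centre of underside. Roof slab x -95..101, y -28..27 mm, 45 to 57 mm up, open below it near x = 0. Grip the slab across y (55 mm) near x = 0. It goes lengthwise in the long bay, either end first.
- dome_large: The larger sound dome roof: plain plaster dome 62 mm across on a square brown tile 66 x 66 x 4 mm, 30 mm high in all, loose, 0.08 kg. Origin: centre of underside. Grip the dome, not the tile; with fingertips 8 mm above the tile it still holds and they clear a parapet. Set it with tile sides parallel to the parapet, any quarter turn.
- dome_little: The smallest dome roof: plain plaster dome 44 mm across on a square brown tile 56 x 56 x 4 mm, 26 mm high in all, loose, 0.04 kg. Origin: centre of underside. Grip the dome, not the tile; with fingertips 8 mm above the tile it still holds and they clear a parapet. Set it with tile sides parallel to the parapet, any quarter turn.
- dome_cracked: Look-alike to leave alone: dome 86 mm across with dark painted cracks, on an oblong tile 91 x 114 mm, 42 mm high. Origin: centre of underside.
- dome_bare: Look-alike to leave alone: plain dome 84 mm across, 38 mm high, with no tile under it. Origin: centre of underside.
Mind the look-alikes: they are no part of the job. What is shaped like the dome_little but grey is not meant.

How it is judged:
On the way:
1. the portico stands in the long bay and the small house in the empty square bay, flat on the tray floor, while both dome roofs are still on the table (x of portico in the frame of tray between -0.077 and -0.027 m and y of portico in the frame of tray between -0.042 and 0.005 m and z of portico in the frame of tray between 0.002 and 0.009 m and angle between each of portico, house_small's own z axis and vertical below 0.08 rad and x of house_small in the frame of tray between 0.032 and 0.072 m and y of house_small in the frame of tray between -0.101 and -0.041 m and z of house_small in the frame of tray between 0.002 and 0.009 m and height (world z) of each of dome_large, dome_little below 0.02 m), for 0.2 s.
At the end, for the whole second after the job is handed in: Portico upright in the long bay and small house upright in the square bay, undersides within 4 mm of the felt; larger dome on the big house's roof, smallest on the small house's, flat inside the parapets (4 mm, 0.08 rad); all at rest; the cracked and bare domes moved less than 15 mm (x of portico in the frame of tray between -0.077 and -0.027 m and y of portico in the frame of tray between -0.042 and 0.005 m and z of portico in the frame of tray between 0.002 and 0.009 m and angle between each of portico, house_small, dome_large, dome_little's own z axis and vertical below 0.08 rad and x of house_small in the frame of tray between 0.032 and 0.072 m and y of house_small in the frame of tray between -0.101 and -0.041 m and z of house_small in the frame of tray between 0.002 and 0.009 m and x of dome_large in the frame of house_big between -0.01 and 0.015 m and y of dome_large in the frame of house_big between -0.026 and 0.026 m and z of dome_large in the frame of house_big between 0.05 and 0.058 m and x of dome_little in the frame of house_small between -0.01 and 0.015 m and y of dome_little in the frame of house_small between -0.008 and 0.008 m and z of dome_little in the frame of house_small between 0.041 and 0.049 m and distance of each of dome_cracked, dome_bare from where it was at the start of the episode below 0.015 m and linear speed of each of portico, house_small, dome_large, dome_little below 0.02 m/s); the robot touches nothing.
It fails at once if the cracked dome or the bare dome is moved by 15 mm or more (distance of any of dome_cracked, dome_bare from where it was at the start of the episode above 0.015 m).
It also fails if it takes over 115 s, if anything falls off the work surface, if the arm or the gripper's body presses on something with over 40 N, if the wrist force passes 120 N, or if a joint passes its speed limit or range.

### The arm

A 6-joint arm with a two-finger parallel gripper is mounted at the origin on a cart in front of the work surface, level with it; the furniture and walls round the work are solid. World frame = base frame: x ahead of the robot, y to its left, z up, the work surface at z = 0. Lengths are in m, angles in rad, forces in N, time in s.
With the tool pointing down it reaches from about 0.3 to 0.775 m from the base axis. Payload 14.6 kg.
Tool frame: the origin (TCP) lies at the very end of the fingers, on their centre line; the grasp point (between the pads) lies 19 mm behind it; z points along the fingers, y is the line along which they close (so a half turn about z gives the same grasp; the last joint's range is limited). The gripper opens to 94 mm and grips with 3 to 60 N. Pads are 16 mm wide; open, the fingers measure 119 mm over their backs; the gripper's body (75 mm by 177 mm) begins 78 mm behind the grasp point.
Start: joints at [1.178, 0.3, 1.521, -0, 1.321, -0.067], TCP at [0.176, 0.521, 0.205] pointing down, gripper open.
Joint ranges: [-3.03, 3.03], [-0.79, 2.21], [0.23, 2.52], [-1.04, 4.18], [0, 3.07], [-2.55, 2.55]. Speed limits (rad/s): [2.22, 2.22, 2.57, 3.14, 3.14, 3.14].

### API

Orientations are given as [roll, pitch, yaw] about the fixed x, y, z axes, in that order (R = Rz(yaw) Ry(pitch) Rx(roll)).
In Python, from station import ctrl gives the robot as it stands. The module is installed in compiled form; this text tells all that it offers.
- The arm moves only by the tool play_rows, never from a script. Its argument "commands" is a list of rows, each a list of 7 numbers: the shift along the tool's x, y, z in m, then the turn, a rotation vector about the tool's x, y, z in degrees, then the closure, from -1 (fully open) to 1 (shut). A call has 1 to 20 rows; each row shifts and turns the commanded pose from where the row before left it, along the tool's axes as they then stand; what a row does not reach is not made up. A row lasts 1/12 s, in which the tool goes at most 41.7 mm and 7.16 degrees, less where a joint would pass 70% of its speed; a pose out of reach is approached as far as the arm can. A call is refused whole if a number of a shift passes 0.0417 or a number of a turn 7.16, either way. A call with a gripper value outside its range is refused whole. The fingers move at their own pace and stop on an object; "force" is the grip in N (left out, the last holds). Time passes only in rows, so rows that do not move let the fingers close. It gives the time, the measured TCP pose, the force, the opening and the grip force at its end, in the units of the state.
- ctrl.get_obs(): the state, without advancing time (a new reading comes with each control period).
- ctrl.camera(name): name is "scene" or "top" or "wrist"; returns the picture (420x560x3 uint8, blue, green, red); there is no depth.
- ctrl.camera_model(name): a dict with "fx", "fy", "cx", "cy" (pixels), "rvec" (rotation vector, rad) and "tvec" (3), from world to camera coordinates, as OpenCV has them. Camera axes: x right, y down, z forward; pixel columns grow to the right and rows downward; lengths in m; the calibration is good to about 2 mm. The wrist camera is an equidistant fisheye: a pixel r from the principal point sees the ray r / f radians off the axis. A picture is of the moment at which its call begins: read the wrist's pose just before it. camera_model takes no time and is no camera call; for the wrist camera it gives the pose at the moment of the call.
- ctrl.hand_in(): hands the job in; it is judged then, once.
The state is a dict: "time_s": time; "qpos": joint angles; "joint_vel": joint speeds; "tau": joint torques, N m; "ee_pos": TCP position; "eef_rot": TCP orientation; "force": force on the tool from outside, world axes, zero at the start; "moment": the same for the moment, N m; "grip_width": finger opening in m; "grip_force": force on a finger pad.
Only numpy, scipy, OpenCV 4.12 (cv2) and the standard library are available. Lean on these libraries where they do the work, as an engineer would, in place of code of your own. Each camera call takes 0.05 s, during which the arm holds its last target. There are 200 camera calls.

## Working session

There is one attempt and no reset: what is moved stays moved. The work goes in short steps, Python scripts to look and compute and a tool call to move; the robot and the scene stay as the last step left them, time stands still between calls to the robot, and variables do not carry over. Pictures are saved under pics/ and viewed, at most 14 in all, crops included, and the job is handed in when it is done.

Besides the shell and the picture viewer there is one more tool, called after ">>>" as name(argument=value, ...), one argument or row to a line, values as JSON. play_rows: Moves the arm, as the interface text tells. Its arguments: {"type":"object","properties":{"commands":{"type":"array","items":{"type":"array","items":{"type":"number"}}},"force":{"type":"number"}},"required":["commands"]}

```bash
mkdir -p pics; cat > h.py <<'E'
import cv2, numpy as np
from station import ctrl
from scipy.spatial.transform import Rotation as R
def ray(m,px,wrist=False):
    Rm=cv2.Rodrigues(np.array(m['rvec'],float))[0]; t=np.array(m['tvec'],float).ravel()
    x=(px[0]-m['cx'])/m['fx']; y=(px[1]-m['cy'])/m['fy']
    if wrist:
        r=np.hypot(x,y)+1e-12; d=np.array([np.sin(r)*x/r,np.sin(r)*y/r,np.cos(r)])
    else: d=np.array([x,y,1.])
    return -Rm.T@t, Rm.T@d
def onz(m,px,z,wrist=False):
    c,d=ray(m,px,wrist); return (c+d*(z-c[2])/d[2])[:3]
def proj(m,P):
    return cv2.projectPoints(np.array(P,float).reshape(-1,3),np.array(m['rvec'],float),np.array(m['tvec'],float),np.array([[m['fx'],0,m['cx']],[0,m['fy'],m['cy']],[0,0,1.]]),None)[0].reshape(-1,2)
E
python3 - <<'E'
from h import *
for n in ['scene','top']:
    im=ctrl.camera(n); m=ctrl.camera_model(n); cv2.imwrite(f'pics/{n}0.png',im); 
    print(n,m, ray(m,(280,210)))
E
```

```text
scene {'fx': 396.18906709314064, 'fy': 396.18906709314064, 'cx': 286.51684830929946, 'cy': 220.44701943038663, 'rvec': array([ 2.28697701, -0.81839225,  0.34340092]), 'tvec': array([-0.42712282,  0.26314103,  0.87446012])} (array([ 0.0620916 , -0.56767159,  0.83081358]), array([ 0.44278752,  0.53522505, -0.72002725]))
top {'fx': 540.3911263917723, 'fy': 540.3911263917723, 'cx': 277.3967163244927, 'cy': 214.7213015998656, 'rvec': array([ 1.68285113, -2.42176628,  0.36435321]), 'tvec': array([0.17461663, 0.51661656, 1.62663623])} (array([0.0749129 , 0.15826939, 1.70665401]), array([ 0.28200221, -0.10997403, -0.95314218]))
```

View pics/top0.png

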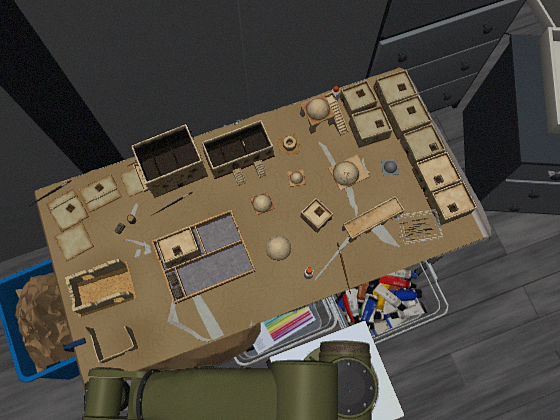

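View pics/scene0.png

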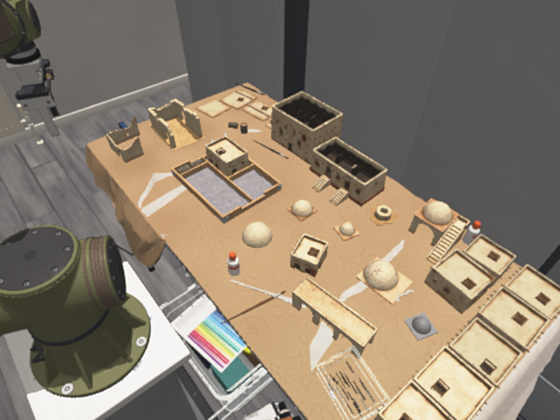

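```bash
python3 - <<'E'
from h import *
im=cv2.imread('pics/top0.png'); c=im[155:305,155:415]; cv2.imwrite('pics/topc.png',cv2.resize(c,None,fx=3,fy=3,interpolation=cv2.INTER_CUBIC))
im=cv2.imread('pics/scene0.png'); c=im[130:350,165:425]; cv2.imwrite('pics/scenec.png',cv2.resize(c,None,fx=2.7,fy=2.7,interpolation=cv2.INTER_CUBIC))
m=ctrl.camera_model('top')
for n,p,z in [('large',(262,203),.02),('little',(296,178),.015),('bare',(278,248),.02),('cracked',(346,173),.02),('small',(316,214),.05),('portico',(373,218),.057)]: print(n,onz(m,p,z).round(3))
print(ctrl.get_obs()['eef_rot'],ctrl.camera_model('wrist'))
E
```

```text
large [0.617 0.011 0.02 ]
little [ 0.662 -0.126  0.015]
bare [0.456 0.014 0.02 ]
cracked [ 0.619 -0.289  0.02 ]
small [ 0.512 -0.136  0.05 ]
portico [ 0.435 -0.301  0.057]
[-3.14060683e+00 -5.96003217e-05  2.81579791e+00] {'fx': 325.19226210127806, 'fy': 325.19226210127806, 'cx': 283.86690050935687, 'cy': 207.60666630596288, 'rvec': array([-2.37797508, -1.70613052, -0.21926101]), 'tvec': array([-0.54986028, -0.0262638 ,  0.38990097])}
```

View pics/topc.png

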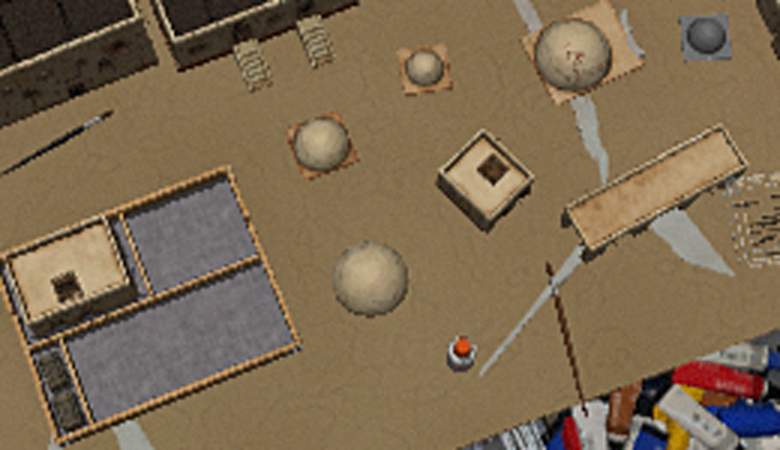

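View pics/scenec.png

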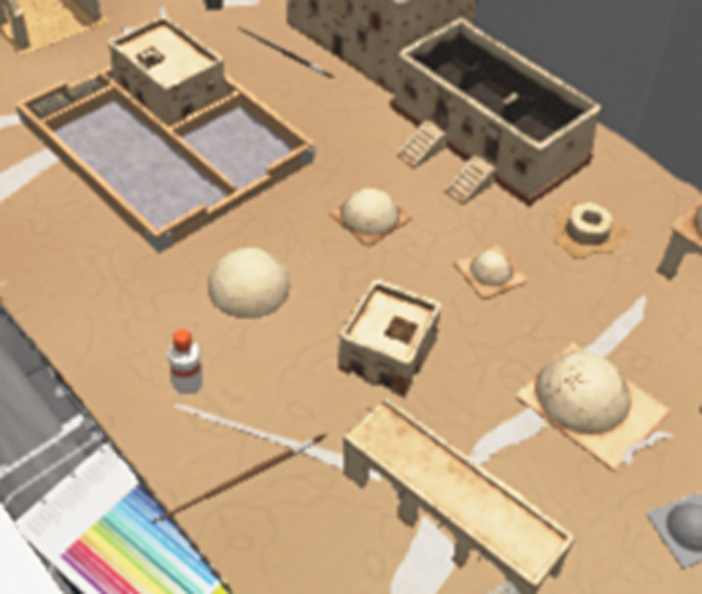

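```bash
cat >> h.py <<'E'
def plan(tx,ty,tz,yaw=None,o=None):
    """turn (deg about tool z) first, then shift in tool axes; returns totals"""
    o=o or ctrl.get_obs(); p=np.array(o['ee_pos']); Rt=R.from_euler('xyz',o['eef_rot']); y0=o['eef_rot'][2]
    if yaw is None: yaw=y0
    d=(yaw-y0+np.pi/2)%np.pi-np.pi/2     # half turn is equivalent
    q6=o['qpos'][5]
    Rn=R.from_euler('xyz',[np.pi,0,y0+d])
    s=Rn.inv().apply(np.array([tx,ty,tz])-p)
    tilt=(Rt.inv()*R.from_euler('xyz',[np.pi,0,y0])).as_rotvec(True)
    print('turn z %.2f deg (q6 now %.2f -> ~%.2f incl q1 change %.2f); shift mm'%(-np.degrees(d),q6,q6-d+np.arctan2(ty,tx)-np.arctan2(p[1],p[0]),np.arctan2(ty,tx)-np.arctan2(p[1],p[0])),(s*1000).round(1),'len %.0f'%(1000*np.linalg.norm(s)),'tilt',tilt.round(2))
E
python3 - <<'E'
from h import *
m=ctrl.camera_model('top'); 
T=lambda x,y,z: onz(m,(x/3+155,y/3+155),z)
c=[T(230,168,.03),T(300,347,.03),T(58,442,.03)]
print('tray',np.round(c,3),'ctr',((c[0]+c[2])/2).round(3),'ydir',np.degrees(np.arctan2(*(c[2]-c[1])[1::-1])),np.linalg.norm(c[2]-c[1]),np.linalg.norm(c[0]-c[1]))
p=[T(565,208,.06),T(720,126,.06),T(747,160,.06),T(588,250,.06)]
print('port',np.round(p,3),np.mean(p,0))
p=[T(484,130,.056),T(534,177,.056),T(490,218,.056),T(438,175,.056)]
print('small',np.round(p,3),np.mean(p,0))
o=ctrl.get_obs(); w=ctrl.camera_model('wrist'); cpos,d=ray(w,(w['cx'],w['cy']),True)
Rt=R.from_euler('xyz',o['eef_rot']); print('cam in tool',Rt.inv().apply(cpos-o['ee_pos']),Rt.inv().apply(d))
plan(.40,-.1,.30,2.816-1.4,o)
E
```

```text
tray [[0.623 0.113 0.03 ]
 [0.411 0.109 0.03 ]
 [0.404 0.376 0.03 ]] ctr [0.513 0.245 0.03 ] ydir 91.39124670503571 0.26734119545673335 0.2118457115545611
port [[ 0.447 -0.203  0.06 ]
 [ 0.474 -0.394  0.06 ]
 [ 0.429 -0.406  0.06 ]
 [ 0.397 -0.208  0.06 ]] [ 0.43675784 -0.30284288  0.06      ]
small [[ 0.559 -0.156  0.056]
 [ 0.492 -0.186  0.056]
 [ 0.466 -0.126  0.056]
 [ 0.529 -0.091  0.056]] [ 0.51154398 -0.13974452  0.056     ]
cam in tool [ 0.07279624 -0.00026471 -0.17922103] [-0.25226082  0.00136163  0.96765832]
turn z 80.20 deg (q6 now -0.07 -> ~-0.16 incl q1 change -1.49); shift mm [-578.9  317.1  -95. ] len 667 tilt [-0.06 -0.    0.  ]
```

>>> play_rows(
  commands=[
    [0,0,0,0,0,6.7,-1],
    [0,0,0,0,0,6.7,-1],
    [0,0,0,0,0,6.7,-1],
    [0,0,0,0,0,6.7,-1],
    [0,0,0,0,0,6.7,-1],
    [0,0,0,0,0,6.7,-1],
    [0,0,0,0,0,6.7,-1],
    [0,0,0,0,0,6.7,-1],
    [0,0,0,0,0,6.7,-1],
    [0,0,0,0,0,6.7,-1],
    [0,0,0,0,0,6.7,-1],
    [0,0,0,0,0,6.7,-1],
  ],
)

```text
time_s: 1.1
ee_pos: [0.176, 0.5209, 0.2051]
eef_rot: [-3.141, 0.001, 1.407]
force: [0.1, -0.1, 0.2]
grip_width: 0.0939
grip_force: 0.0
```

>>> play_rows(
  commands=[
    [-0.0306,0.0191,-0.001,0,0,0,-1],
    [-0.0306,0.0191,-0.001,0,0,0,-1],
    [-0.0306,0.0191,-0.001,0,0,0,-1],
    [-0.0306,0.0191,-0.001,0,0,0,-1],
    [-0.0306,0.0191,-0.001,0,0,0,-1],
    [-0.0306,0.0191,-0.001,0,0,0,-1],
    [-0.0306,0.0191,-0.001,0,0,0,-1],
    [-0.0306,0.0191,-0.001,0,0,0,-1],
    [-0.0306,0.0191,-0.001,0,0,0,-1],
    [-0.0306,0.0191,-0.001,0,0,0,-1],
    [-0.0306,0.0191,-0.001,0,0,0,-1],
    [-0.0306,0.0191,-0.001,0,0,0,-1],
    [-0.0306,0.0191,-0.001,0,0,0,-1],
    [-0.0306,0.0191,-0.001,0,0,0,-1],
    [-0.0306,0.0191,-0.001,0,0,0,-1],
    [-0.0306,0.0191,-0.001,0,0,0,-1],
    [-0.0306,0.0191,-0.001,0,0,0,-1],
    [-0.0306,0.0191,-0.001,0,0,0,-1],
    [-0.0306,0.0191,-0.001,0,0,0,-1],
    [-0.0306,0.0191,-0.001,0,0,0,-1],
  ],
)

```text
time_s: 2.77
ee_pos: [0.457, -0.1454, 0.2253]
eef_rot: [-3.141, -0.0, 1.412]
force: [0.6, 0.4, 0.0]
grip_width: 0.0936
grip_force: 0.0
```

```bash
python3 - <<'E'
from h import *
import pickle
o=ctrl.get_obs();w=ctrl.camera_model('wrist');im=ctrl.camera('wrist')
print(o['time_s'],o['ee_pos'],o['eef_rot'],o['qpos'],ray(w,(280,210),True)[0])
cv2.imwrite('pics/w1raw.png',im); pickle.dump(w,open('w1.pkl','wb'))
cv2.imwrite('pics/w1.png',cv2.resize(im,None,fx=1.42,fy=1.42,interpolation=cv2.INTER_CUBIC))
E
```

```text
2.7667 [ 0.45701483 -0.14538327  0.22527301] [-3.14129930e+00 -1.09181342e-04  1.41221020e+00] [-3.84405890e-01  1.26038770e-01  1.68482213e+00  4.19253119e-05
  1.33104210e+00 -2.25829745e-01] [ 0.46909579 -0.07341621  0.40450038]
```

View pics/w1.png

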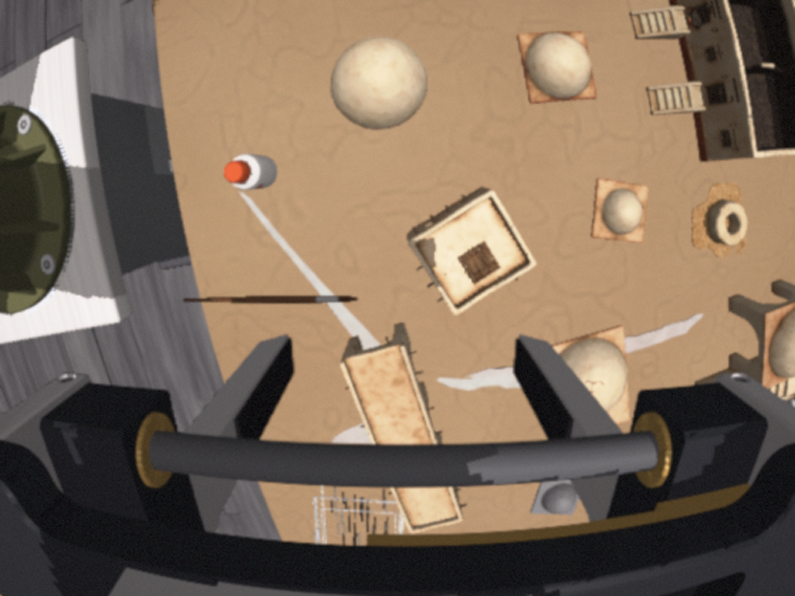

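```bash
python3 - <<'E'
from h import *
import pickle
w=pickle.load(open('w1.pkl','rb'))
k=560/795
def T(x,y,z): return onz(w,(x*k,y*k),z,True)[:2]
def ang(v): return np.degrees(np.arctan2(v[1],v[0])).round(1)
h=np.array([T(*p,.055) for p in [(408,238),(491,190),(536,262),(456,313)]]); print('house',h.round(4),h.mean(0).round(4))
for i in range(4): v=h[(i+1)%4]-h[i]; print(i,np.linalg.norm(v).round(4),ang(v))
for z in (.057,.063):
    h=np.array([T(*p,z) for p in [(343,363),(404,345),(463,518),(408,531)]]); print('port',h.round(4),h.mean(0).round(4))
    for i in range(4): v=h[(i+1)%4]-h[i]; print(i,np.linalg.norm(v).round(4),ang(v))
for n,pts in {'large':[(518,35),(585,30),(596,99),(530,103)],'little':[(597,178),(649,185),(645,242),(591,238)]}.items():
    h=np.array([T(*p,.004) for p in pts]); print(n,h.round(4),h.mean(0).round(4))
    for i in range(4): v=h[(i+1)%4]-h[i]; print(i,np.linalg.norm(v).round(4),ang(v))
E
```

```text
house [[ 0.4653 -0.1195]
 [ 0.5335 -0.0924]
 [ 0.5625 -0.1532]
 [ 0.4936 -0.1845]] [ 0.5137 -0.1374]
0 0.0734 21.7
1 0.0674 -64.5
2 0.0756 -155.6
3 0.0709 113.6
port [[ 0.3968 -0.2118]
 [ 0.4487 -0.2038]
 [ 0.477  -0.3962]
 [ 0.4209 -0.4042]] [ 0.4359 -0.304 ]
0 0.0525 8.8
1 0.1944 -81.6
2 0.0566 -171.9
3 0.1938 97.1
port [[ 0.3981 -0.2094]
 [ 0.4491 -0.2016]
 [ 0.4768 -0.3906]
 [ 0.4217 -0.3985]] [ 0.4364 -0.3   ]
0 0.0516 8.8
1 0.1911 -81.6
2 0.0557 -171.9
3 0.1905 97.1
large [[ 0.5898  0.0415]
 [ 0.6557  0.0441]
 [ 0.6539 -0.0228]
 [ 0.5895 -0.0224]] [0.6223 0.0101]
0 0.066 2.3
1 0.0669 -91.6
2 0.0644 179.7
3 0.0639 89.7
little [[ 0.6441 -0.0956]
 [ 0.6994 -0.1068]
 [ 0.6903 -0.1611]
 [ 0.6322 -0.1501]] [ 0.6665 -0.1284]
0 0.0565 -11.5
1 0.055 -99.5
2 0.0592 169.3
3 0.0558 77.7
```

```bash
python3 - <<'E'
from h import *
plan(.436,-.304,.125,np.radians(98.2))
E
```

```text
turn z -17.40 deg (q6 now -0.23 -> ~-0.83 incl q1 change -0.29); shift mm [-149.6  -44.4  100. ] len 185 tilt [-0.    0.06 -0.  ]
```

>>> play_rows(
  commands=[
    [0,0,0,0,0,-5.8,-1],
    [0,0,0,0,0,-5.8,-1],
    [0,0,0,0,0,-5.8,-1],
    [-0.0214,-0.0063,0.0143,0,0,0,-1],
    [-0.0214,-0.0063,0.0143,0,0,0,-1],
    [-0.0214,-0.0063,0.0143,0,0,0,-1],
    [-0.0214,-0.0063,0.0143,0,0,0,-1],
    [-0.0214,-0.0063,0.0143,0,0,0,-1],
    [-0.0214,-0.0063,0.0143,0,0,0,-1],
    [-0.0214,-0.0063,0.0143,0,0,0,-1],
    [0,0,0,0,0,0,-1],
  ],
)

```text
time_s: 3.73
ee_pos: [0.4332, -0.3, 0.1224]
eef_rot: [-3.139, -0.003, 1.714]
force: [-0.9, -0.8, -1.1]
grip_width: 0.0945
grip_force: 0.0
```

```bash
python3 - <<'E'
from h import *
import pickle
plan(.436,-.304,.034,np.radians(98.2))
w=ctrl.camera_model('wrist');im=ctrl.camera('wrist')
cv2.imwrite('pics/w2.png',cv2.resize(im,None,fx=1.42,fy=1.42,interpolation=cv2.INTER_CUBIC)); pickle.dump(w,open('w2.pkl','wb'))
E
```

```text
turn z -0.00 deg (q6 now -0.82 -> ~-0.82 incl q1 change -0.00); shift mm [-4.3  2.2 88.4] len 89 tilt [-0.18 -0.15  0.  ]
```

View pics/w2.png

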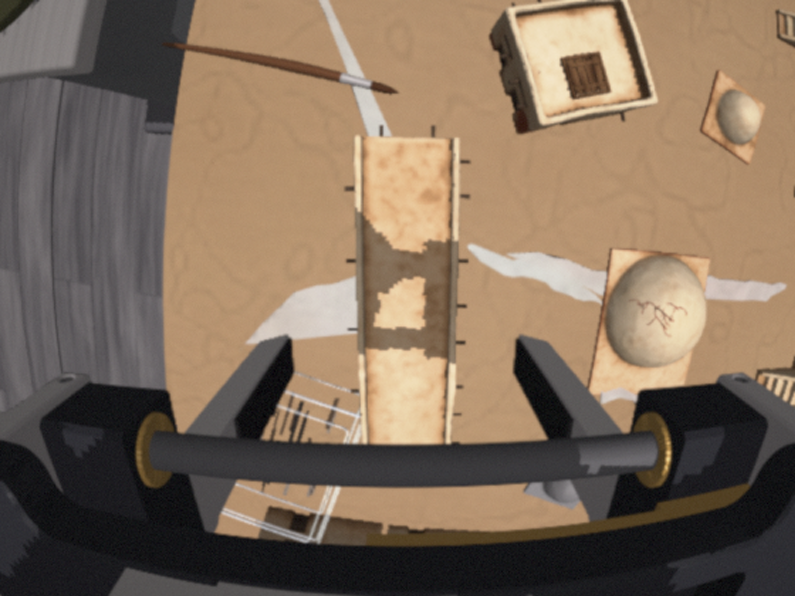

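>>> play_rows(
  commands=[
    [-0.001,0.0004,0.0175,0,0,0,-1],
    [-0.001,0.0004,0.0175,0,0,0,-1],
    [-0.001,0.0004,0.0175,0,0,0,-1],
    [-0.001,0.0004,0.0175,0,0,0,-1],
    [-0.001,0.0004,0.0175,0,0,0,-1],
    [0,0,0,0,0,0,-1],
    [0,0,0,0,0,0,-1],
    [0,0,0,0,0,0,0.2],
    [0,0,0,0,0,0,0.2],
    [0,0,0,0,0,0,0.2],
    [0,0,0,0,0,0,0.2],
    [0,0,0,0,0,0,0.2],
    [0,0,0,0,0,0,0.2],
    [0,0,0,0,0,0,0.2],
  ],
  force=25,
)

```text
time_s: 4.95
ee_pos: [0.4376, -0.3028, 0.038]
eef_rot: [-3.142, 0.0, 1.716]
force: [-0.6, 0.5, 3.3]
grip_width: 0.0548
grip_force: 25.0
```

```bash
python3 - <<'E'
from h import *
plan(.4615,.2255,.17,np.radians(91.4))
E
```

```text
turn z 6.93 deg (q6 now -0.82 -> ~0.36 incl q1 change 1.06); shift mm [ 527.6   36.8 -132. ] len 545 tilt [-0.    0.01 -0.  ]
```

>>> play_rows(
  commands=[
    [0,0,-0.015,0,0,0,0.2],
    [0,0,-0.033,0,0,0,0.2],
    [0,0,-0.033,0,0,0,0.2],
    [0,0,-0.033,0,0,3.5,0.2],
    [0,0,-0.018,0,0,3.43,0.2],
    [0.032,0.0026,0,0,0,0,0.2],
    [0.0378,0.0026,0,0,0,0,0.2],
    [0.0378,0.0026,0,0,0,0,0.2],
    [0.0378,0.0026,0,0,0,0,0.2],
    [0.0378,0.0026,0,0,0,0,0.2],
    [0.0378,0.0026,0,0,0,0,0.2],
    [0.0378,0.0026,0,0,0,0,0.2],
    [0.0378,0.0026,0,0,0,0,0.2],
    [0.0378,0.0026,0,0,0,0,0.2],
    [0.0378,0.0026,0,0,0,0,0.2],
    [0.0378,0.0026,0,0,0,0,0.2],
    [0.0378,0.0026,0,0,0,0,0.2],
    [0.0378,0.0026,0,0,0,0,0.2],
    [0.042,0.003,0,0,0,0,0.2],
  ],
)

```text
refused, shift out of range in row 19
```

>>> play_rows(
  commands=[
    [0,0,-0.015,0,0,0,0.2],
    [0,0,-0.033,0,0,0,0.2],
    [0,0,-0.033,0,0,0,0.2],
    [0,0,-0.033,0,0,3.5,0.2],
    [0,0,-0.018,0,0,3.43,0.2],
    [0.032,0.0026,0,0,0,0,0.2],
    [0.0378,0.0026,0,0,0,0,0.2],
    [0.0378,0.0026,0,0,0,0,0.2],
    [0.0378,0.0026,0,0,0,0,0.2],
    [0.0378,0.0026,0,0,0,0,0.2],
    [0.0378,0.0026,0,0,0,0,0.2],
    [0.0378,0.0026,0,0,0,0,0.2],
    [0.0378,0.0026,0,0,0,0,0.2],
    [0.0378,0.0026,0,0,0,0,0.2],
    [0.0378,0.0026,0,0,0,0,0.2],
    [0.0378,0.0026,0,0,0,0,0.2],
    [0.0378,0.0026,0,0,0,0,0.2],
    [0.0378,0.0026,0,0,0,0,0.2],
    [0.0415,0.003,0,0,0,0,0.2],
  ],
)

```text
time_s: 6.53
ee_pos: [0.461, 0.2267, 0.1698]
eef_rot: [-3.141, 0.0, 1.595]
force: [1.6, -0.9, -1.5]
grip_width: 0.0545
grip_force: 25.0
```

```bash
python3 - <<'E'
from h import *
import pickle
o=ctrl.get_obs();w=ctrl.camera_model('wrist');im=ctrl.camera('wrist')
print(o['time_s'],o['ee_pos'],o['eef_rot'])
cv2.imwrite('pics/w3.png',cv2.resize(im,None,fx=1.42,fy=1.42,interpolation=cv2.INTER_CUBIC)); pickle.dump(w,open('w3.pkl','wb'))
E
```

```text
6.5333 [0.46102537 0.22672782 0.16977393] [-3.14143543e+00  1.77441644e-04  1.59498977e+00]
```

View pics/w3.png

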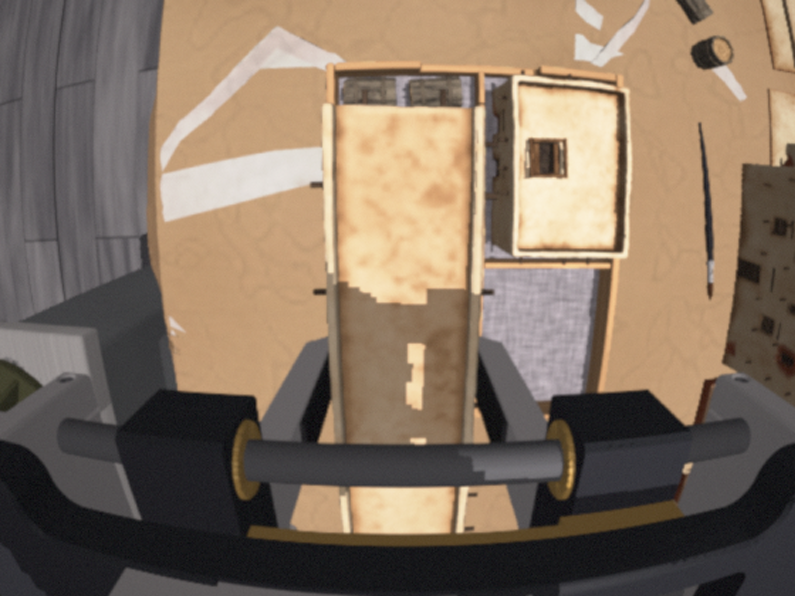

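```bash
python3 - <<'E'
from h import *
import pickle
w=pickle.load(open('w3.pkl','rb')); k=560/795
def T(x,y,z): return onz(w,(x*k,y*k),z,True)[:2]
def ang(v): return np.degrees(np.arctan2(v[1],v[0])).round(1)
a,b=T(328,66,.03),T(622,76,.03); print('tray +y corners',a.round(4),b.round(4),np.linalg.norm(b-a).round(4),ang(b-a))
r=T(607,380,.03); l=T(617,180,.03); print('right wall',l,r,ang(l-r))
for z in (.069,.071):
    h=np.array([T(*p,z) for p in [(514,77),(630,88),(627,257),(514,250)]]); print('big',h.round(4),h.mean(0).round(4),[(np.linalg.norm(h[(i+1)%4]-h[i]).round(4),ang(h[(i+1)%4]-h[i])) for i in range(4)])
t=np.radians(1.0)
for yaw in (.5,1.4,2.0):
    t=np.radians(yaw); Rz=np.array([[np.cos(t),-np.sin(t)],[np.sin(t),np.cos(t)]])
    print(yaw,'ctr',((a-Rz@[-.108,.137]+b-Rz@[.108,.137])/2).round(4), 'portico', ((a-Rz@[-.108,.137]+b-Rz@[.108,.137])/2+Rz@[-.052,-.0185]).round(4))
E
```

```text
tray +y corners [0.406  0.3783] [0.6189 0.3871] 0.2131 2.4
right wall [0.61683419 0.30770527] [0.62981689 0.14886969] 94.7
big [[0.5258 0.3657]
 [0.6055 0.3692]
 [0.6101 0.2565]
 [0.53   0.2574]] [0.5678 0.3122] [(np.float64(0.0798), np.float64(2.5)), (np.float64(0.1128), np.float64(-87.6)), (np.float64(0.0801), np.float64(179.3)), (np.float64(0.1083), np.float64(92.3))]
big [[0.5253 0.3652]
 [0.6044 0.3687]
 [0.6091 0.2568]
 [0.5295 0.2577]] [0.5671 0.3121] [(np.float64(0.0792), np.float64(2.5)), (np.float64(0.112), np.float64(-87.6)), (np.float64(0.0795), np.float64(179.3)), (np.float64(0.1076), np.float64(92.3))]
0.5 ctr [0.5137 0.2457] portico [0.4619 0.2268]
1.4 ctr [0.5158 0.2457] portico [0.4643 0.226 ]
2.0 ctr [0.5173 0.2458] portico [0.466  0.2255]
```

```bash
python3 - <<'E'
from h import *
import pickle
w=pickle.load(open('w3.pkl','rb')); k=560/795
for z in (.187,.193): print(onz(w,(405*k,104*k),z,True), [onz(w,(x*k,y*k),z,True).round(4) for x,y in ((334,300),(474,300))])
plan(.464,.226,.044,np.radians(91.6))
E
```

```text
[0.45973538 0.32561987 0.187     ] [array([0.4354, 0.255 , 0.187 ]), array([0.4867, 0.2562, 0.187 ])]
[0.45973513 0.32465853 0.193     ] [array([0.4363, 0.2566, 0.193 ]), array([0.4857, 0.2578, 0.193 ])]
turn z -0.04 deg (q6 now 0.37 -> ~0.35 incl q1 change -0.01); shift mm [ -6.7   3.  125.7] len 126 tilt [ 0.01 -0.11 -0.  ]
```

>>> play_rows(
  commands=[
    [-0.0034,0.001,0.01,0,0,0,0.2],
    [-0.0034,0.001,0.02,0,0,0,0.2],
    [-0.0034,0.001,0.02,0,0,0,0.2],
    [0,0,0.02,0,0,0,0.2],
    [0,0,0.015,0,0,0,0.2],
    [0,0,0.012,0,0,0,0.2],
    [0,0,0.008,0,0,0,0.2],
    [0,0,0.006,0,0,0,0.2],
    [0,0,0,0,0,0,0.2],
  ],
)

```text
time_s: 7.33
ee_pos: [0.4643, 0.2143, 0.0578]
eef_rot: [-3.14, 0.001, 1.595]
force: [0.1, 0.3, -2.1]
grip_width: 0.0543
grip_force: 25.0
```

```bash
python3 - <<'E'
from h import *
o=ctrl.get_obs(); print(o['force'],o['ee_pos'])
plan(.464,.2225,.044,np.radians(91.6))
E
```

```text
[ 0.10856131  0.31780349 -2.14366837] [0.46428726 0.21427488 0.05779205]
turn z -0.23 deg (q6 now 0.34 -> ~0.35 incl q1 change 0.01); shift mm [ 8.2 -0.1 13.8] len 16 tilt [-0.09  0.04 -0.  ]
```

>>> play_rows(
  commands=[
    [0.003,0,0,0,0,0,0.2],
    [0.003,0,0.003,0,0,0,0.2],
    [0,0,0.004,0,0,0,0.2],
    [0,0,0.003,0,0,0,0.2],
    [0,0,0.002,0,0,0,0.2],
    [0,0,0.0015,0,0,0,0.2],
    [0,0,0,0,0,0,0.2],
    [0,0,0,0,0,0,0.2],
  ],
)

```text
time_s: 8.0
ee_pos: [0.4646, 0.2209, 0.0453]
eef_rot: [-3.142, 0.0, 1.595]
force: [-0.6, -0.1, -1.5]
grip_width: 0.0544
grip_force: 25.0
```

```bash
python3 - <<'E'
from h import *
o=ctrl.get_obs(); print(o['force'],o['ee_pos'])
plan(.464,.2225,.043,np.radians(91.6))
E
```

```text
[-0.59170705 -0.13853675 -1.52370613] [0.4645849  0.22092286 0.04533304]
turn z -0.20 deg (q6 now 0.35 -> ~0.35 incl q1 change 0.00); shift mm [ 1.6 -0.5  2.3] len 3 tilt [-0.  0. -0.]
```

>>> play_rows(
  commands=[
    [0,0,0.0015,0,0,0,0.2],
    [0,0,0.001,0,0,0,0.2],
    [0,0,0,0,0,0,0.2],
    [0,0,0,0,0,0,-0.55],
    [0,0,0,0,0,0,-0.55],
    [0,0,0,0,0,0,-0.55],
    [0,0,0,0,0,0,-0.55],
  ],
)

```text
time_s: 8.58
ee_pos: [0.4646, 0.221, 0.0429]
eef_rot: [3.141, -0.0, 1.595]
force: [-0.0, -0.0, -0.8]
grip_width: 0.0721
grip_force: 0.0
```

```bash
python3 - <<'E'
from h import *
o=ctrl.get_obs(); print(o['force'],o['ee_pos'],o['grip_width'])
# house: roof ctr .5137,-.1374, y axis at 114 -> yaw=204 -> mod 180 = 24 deg
o2=dict(o); plan(.5137,-.1374,.16,np.radians(24),o)
E
```

```text
[-0.03362683 -0.00385738 -0.81290396] [0.46462521 0.22095275 0.04285735] 0.07213520683332833
turn z 67.40 deg (q6 now 0.35 -> ~0.82 incl q1 change -0.71); shift mm [-100.9  347.3 -117.1] len 380 tilt [ 0.01 -0.   -0.  ]
```

>>> play_rows(
  commands=[
    [0,0,-0.015,0,0,0,-0.55],
    [0,0,-0.035,0,0,0,-0.55],
    [0,0,-0.035,0,0,6.74,-1],
    [0,0,-0.032,0,0,6.74,-1],
    [0,0,0,0,0,6.74,-1],
    [0,0,0,0,0,6.74,-1],
    [0,0,0,0,0,6.74,-1],
    [0,0,0,0,0,6.74,-1],
    [0,0,0,0,0,6.74,-1],
    [0,0,0,0,0,6.74,-1],
    [0,0,0,0,0,6.74,-1],
    [0,0,0,0,0,6.74,-1],
  ],
)

```text
time_s: 9.58
ee_pos: [0.4646, 0.221, 0.1598]
eef_rot: [3.142, -0.0, 0.413]
force: [-0.8, 0.4, -0.1]
grip_width: 0.0937
grip_force: 0.0
```

>>> play_rows(
  commands=[
    [-0.0058,0.02,0,0,0,0,-1],
    [-0.0087,0.03,0,0,0,0,-1],
    [-0.0102,0.035,0,0,0,0,-1],
    [-0.0102,0.035,0,0,0,0,-1],
    [-0.0102,0.035,0,0,0,0,-1],
    [-0.0102,0.035,0,0,0,0,-1],
    [-0.0102,0.035,0,0,0,0,-1],
    [-0.0102,0.035,0,0,0,0,-1],
    [-0.0087,0.03,0,0,0,0,-1],
    [-0.0073,0.025,0,0,0,0,-1],
    [-0.0058,0.02,0,0,0,0,-1],
    [-0.004,0.0123,0,0,0,0,-1],
    [0,0,0,0,0,0,-1],
    [0,0,0,0,0,0,-1],
  ],
)

```text
time_s: 10.75
ee_pos: [0.513, -0.1374, 0.1597]
eef_rot: [-3.141, 0.0, 0.418]
force: [-0.8, 0.6, -0.8]
grip_width: 0.094
grip_force: 0.0
```

```bash
python3 - <<'E'
from h import *
import pickle
o=ctrl.get_obs();w=ctrl.camera_model('wrist');im=ctrl.camera('wrist'); print(o['ee_pos'],o['joint_vel'].round(2) if hasattr(o['joint_vel'],'round') else 0)
cv2.imwrite('pics/w4.png',cv2.resize(im,None,fx=1.42,fy=1.42,interpolation=cv2.INTER_CUBIC)); pickle.dump(w,open('w4.pkl','wb'))
E
```

```text
[ 0.51302142 -0.13736365  0.15968609] [ 0.03 -0.01  0.01  0.   -0.    0.  ]
```

View pics/w4.png

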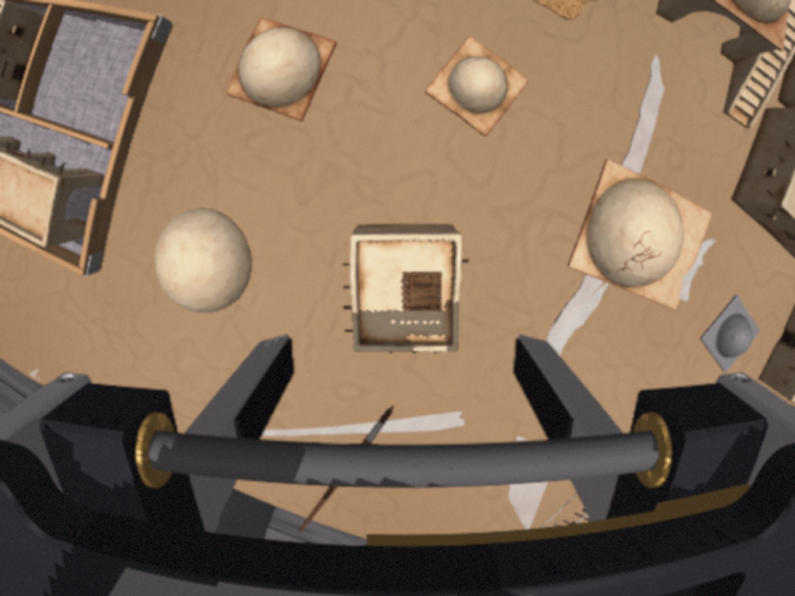

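```bash
python3 - <<'E'
from h import *
import pickle
w=pickle.load(open('w4.pkl','rb')); k=560/795
def T(x,y,z): return onz(w,(x*k,y*k),z,True)[:2]
def ang(v): return np.degrees(np.arctan2(v[1],v[0])).round(1)
h=np.array([T(*p,.055) for p in [(353,230),(460,230),(458,350),(353,351)]]); print('house',h.round(4),h.mean(0).round(4),[(np.linalg.norm(h[(i+1)%4]-h[i]).round(4),ang(h[(i+1)%4]-h[i])) for i in range(4)])
plan(*h.mean(0),.032)
for n,pts in {'large':[(262,19),(337,43),(301,119),(228,95)],'little':[(470,38),(527,81),(485,136),(426,91)]}.items():
    h=np.array([T(*p,.004) for p in pts]); print(n,h.round(4),h.mean(0).round(4))
    for i in range(4): v=h[(i+1)%4]-h[i]; print(i,np.linalg.norm(v).round(4),ang(v))
E
```

```text
house [[ 0.5378 -0.0925]
 [ 0.5648 -0.1531]
 [ 0.4927 -0.1863]
 [ 0.4638 -0.123 ]] [ 0.5148 -0.1387] [(np.float64(0.0663), np.float64(-66.0)), (np.float64(0.0793), np.float64(-155.3)), (np.float64(0.0696), np.float64(114.6)), (np.float64(0.08), np.float64(22.4))]
turn z -0.00 deg (q6 now 0.82 -> ~0.82 incl q1 change -0.00); shift mm [  0.8   2.4 127.8] len 128 tilt [-0.02  0.   -0.  ]
large [[ 0.6525  0.0402]
 [ 0.6533 -0.0227]
 [ 0.5906 -0.0219]
 [ 0.5885  0.0398]] [0.6212 0.0089]
0 0.0629 -89.3
1 0.0626 179.3
2 0.0618 92.0
3 0.064 0.3
little [[ 0.6961 -0.1092]
 [ 0.685  -0.1603]
 [ 0.6324 -0.149 ]
 [ 0.6445 -0.0969]] [ 0.6645 -0.1288]
0 0.0522 -102.3
1 0.0537 167.9
2 0.0535 76.9
3 0.053 -13.5
```

>>> play_rows(
  commands=[
    [0.0002,0.0006,0.015,0,0,0,-1],
    [0.0002,0.0006,0.025,0,0,0,-1],
    [0.0002,0.0006,0.03,0,0,0,-1],
    [0.0002,0.0006,0.025,0,0,0,-1],
    [0,0,0.02,0,0,0,-1],
    [0,0,0.012,0,0,0,-1],
    [0,0,0,0,0,0,-1],
    [0,0,0,0,0,0,0],
    [0,0,0,0,0,0,0],
    [0,0,0,0,0,0,0],
    [0,0,0,0,0,0,0],
    [0,0,0,0,0,0,0],
    [0,0,0,0,0,0,0],
  ],
  force=30,
)

```text
time_s: 11.88
ee_pos: [0.5153, -0.1395, 0.0339]
eef_rot: [3.141, -0.001, 0.419]
force: [-1.8, 2.6, 7.3]
grip_width: 0.0706
grip_force: 30.0
```

```bash
python3 - <<'E'
from h import *
o=ctrl.get_obs(); print(o['force'],o['ee_pos'],o['grip_width'])
# square bay ctr in tray frame
t=np.radians(1.8); Rz=np.array([[np.cos(t),-np.sin(t)],[np.sin(t),np.cos(t)]])
c=np.array([.516,.2455])+Rz@[.0525,-.071]; print(c)
plan(*c,.14,np.radians(1.8),o)
E
```

```text
[-1.82784478  2.55017509  7.32747922] [ 0.51532787 -0.13948356  0.0339327 ] 0.07061673265130518
[0.57070426 0.1761841 ]
turn z 22.20 deg (q6 now 0.82 -> ~1.77 incl q1 change 0.56); shift mm [  65.3 -313.8 -106.1] len 338 tilt [ 0.05 -0.07 -0.  ]
```

>>> play_rows(
  commands=[
    [0,0,-0.012,0,0,0,0],
    [0,0,-0.025,0,0,0,0],
    [0,0,-0.03,0,0,5.5,0],
    [0,0,-0.025,0,0,5.6,0],
    [0,0,-0.014,0,0,5.6,0],
    [0,0,0,0,0,5.5,0],
    [0.003,-0.015,0,0,0,0,0],
    [0.0052,-0.025,0,0,0,0,0],
    [0.0068,-0.0325,0,0,0,0,0],
    [0.0068,-0.0325,0,0,0,0,0],
    [0.0068,-0.0325,0,0,0,0,0],
    [0.0068,-0.0325,0,0,0,0,0],
    [0.0068,-0.0325,0,0,0,0,0],
    [0.0068,-0.0325,0,0,0,0,0],
    [0.0062,-0.03,0,0,0,0,0],
    [0.0052,-0.025,0,0,0,0,0],
    [0.003,-0.015,0,0,0,0,0],
    [0.002,-0.009,0,0,0,0,0],
    [0,0,0,0,0,0,0],
    [0,0,0,0,0,0,0],
  ],
)

```text
time_s: 13.55
ee_pos: [0.5702, 0.1757, 0.1389]
eef_rot: [3.141, 0.0, 0.031]
force: [0.3, -0.3, -3.7]
grip_width: 0.0712
grip_force: 30.0
```

```bash
python3 - <<'E'
from h import *
import pickle
o=ctrl.get_obs();w=ctrl.camera_model('wrist');im=ctrl.camera('wrist'); print(o['ee_pos'],o['grip_width'])
plan(.5707,.1762,.039,np.radians(1.8),o)
cv2.imwrite('pics/w5.png',cv2.resize(im,None,fx=1.42,fy=1.42,interpolation=cv2.INTER_CUBIC)); pickle.dump(w,open('w5.pkl','wb'))
E
```

```text
[0.57024689 0.17567586 0.13888352] 0.0711558056482762
turn z -0.00 deg (q6 now 1.78 -> ~1.78 incl q1 change 0.00); shift mm [ 0.5 -0.5 99.9] len 100 tilt [0.02 0.02 0.  ]
```

View pics/w5.png

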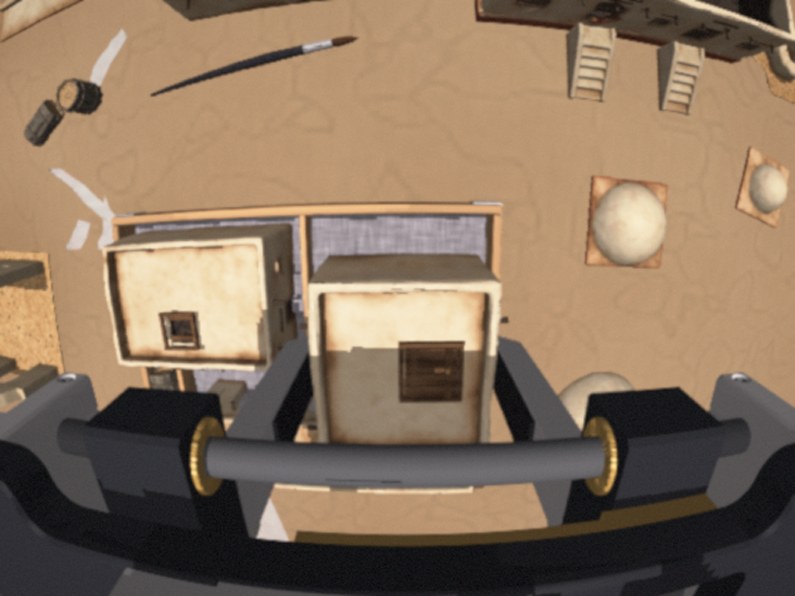

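```bash
python3 - <<'E'
from h import *
import pickle
w=pickle.load(open('w5.pkl','rb')); k=560/795
def T(x,y,z): return onz(w,(x*k,y*k),z,True)[:2]
def ang(v): return np.degrees(np.arctan2(v[1],v[0])).round(1)
a,b=T(113,216,.03),T(502,204,.03); print('+x wall',a,b,np.linalg.norm(a-b),ang(a-b)); d=T(303,213,.026); print('divider (tray y -9, ~x=.105)',d)
c=T(494,262,.03); print('-y wall outer',c)
t=np.radians(1.8); Rz=np.array([[np.cos(t),-np.sin(t)],[np.sin(t),np.cos(t)]])
print('tray ctr from corners',a-Rz@[.108,.137],b-Rz@[.108,-.137])
for z in (.069,):
    h=np.array([T(*p,z) for p in [(105,250),(263,238),(272,357),(120,362)]]); print('big',h.round(4),h.mean(0).round(4),[(np.linalg.norm(h[(i+1)%4]-h[i]).round(4),ang(h[(i+1)%4]-h[i])) for i in range(4)])
h=np.array([T(*p,.004) for p in [(592,177),(667,184),(661,267),(587,264)]]); print('large',h.round(4),h.mean(0).round(4),[(np.linalg.norm(h[(i+1)%4]-h[i]).round(4),ang(h[(i+1)%4]-h[i])) for i in range(4)])
E
```

```text
+x wall [0.62043456 0.38556473] [0.62962869 0.11508   ] 0.2706409431949082 91.9
divider (tray y -9, ~x=.105) [0.61966636 0.24137697]
-y wall outer [0.59213572 0.11785789]
tray ctr from corners [0.51679112 0.24523997] [0.51737871 0.24862004]
big [[0.6022 0.366 ]
 [0.6092 0.2553]
 [0.5378 0.2531]
 [0.5258 0.3657]] [0.5687 0.31  ] [(np.float64(0.1109), np.float64(-86.4)), (np.float64(0.0714), np.float64(-178.3)), (np.float64(0.1132), np.float64(96.1)), (np.float64(0.0764), np.float64(0.2))]
large [[ 0.6525  0.0437]
 [ 0.6544 -0.021 ]
 [ 0.5902 -0.0234]
 [ 0.5892  0.0418]] [0.6216 0.0103] [(np.float64(0.0648), np.float64(-88.4)), (np.float64(0.0642), np.float64(-177.8)), (np.float64(0.0653), np.float64(90.9)), (np.float64(0.0634), np.float64(1.7))]
```

>>> play_rows(
  commands=[
    [0.0005,-0.0005,0.01,0,0,0,0],
    [0.0005,-0.0005,0.02,0,0,0,0],
    [0,0,0.022,0,0,0,0],
    [0,0,0.018,0,0,0,0],
    [0,0,0.012,0,0,0,0],
    [0,0,0.008,0,0,0,0],
    [0,0,0.005,0,0,0,0],
    [0,0,0.0035,0,0,0,0],
    [0,0,0.001,0,0,0,0],
    [0,0,0,0,0,0,0],
    [0,0,0,0,0,0,0],
  ],
)

```text
time_s: 14.52
ee_pos: [0.5716, 0.1776, 0.04]
eef_rot: [-3.141, -0.001, 0.031]
force: [0.3, 0.0, -3.1]
grip_width: 0.0709
grip_force: 30.0
```

```bash
python3 - <<'E'
from h import *
o=ctrl.get_obs(); print(o['force'],o['ee_pos'],o['grip_width'])
E
```

```text
[ 0.32918611  0.0420564  -3.07844335] [0.57163582 0.17755238 0.0400137 ] 0.0708923871133012
```

>>> play_rows(
  commands=[
    [0,0,0.0007,0,0,0,0],
    [0,0,0.0007,0,0,0,0],
    [0,0,0,0,0,0,0],
    [0,0,0,0,0,0,-0.9],
    [0,0,0,0,0,0,-0.9],
    [0,0,0,0,0,0,-0.9],
    [0,0,0,0,0,0,-0.9],
    [0,0,-0.015,0,0,0,-0.9],
    [0,0,-0.03,0,0,0,-1],
    [0,0,-0.03,0,0,0,-1],
    [0,0,-0.025,0,0,0,-1],
    [0,0,0,0,0,0,-1],
  ],
)

```text
time_s: 15.52
ee_pos: [0.5733, 0.178, 0.1434]
eef_rot: [-3.14, -0.008, 0.032]
force: [1.0, 0.3, 0.4]
grip_width: 0.0943
grip_force: 0.0
```

```bash
python3 - <<'E'
from h import *
import pickle
o=ctrl.get_obs();w=ctrl.camera_model('wrist');im=ctrl.camera('wrist'); print(o['time_s'],o['ee_pos'],o['eef_rot'])
plan(.621,.0100,.16,np.radians(0),o)
cv2.imwrite('pics/w6.png',cv2.resize(im,None,fx=1.42,fy=1.42,interpolation=cv2.INTER_CUBIC)); pickle.dump(w,open('w6.pkl','wb'))
E
```

```text
15.5167 [0.57328834 0.17797941 0.14342461] [-3.13994139 -0.00772944  0.03150805]
turn z 1.81 deg (q6 now 1.78 -> ~1.53 incl q1 change -0.28); shift mm [ 47.7 168.  -16.6] len 175 tilt [-0.09 -0.44  0.  ]
```

View pics/w6.png

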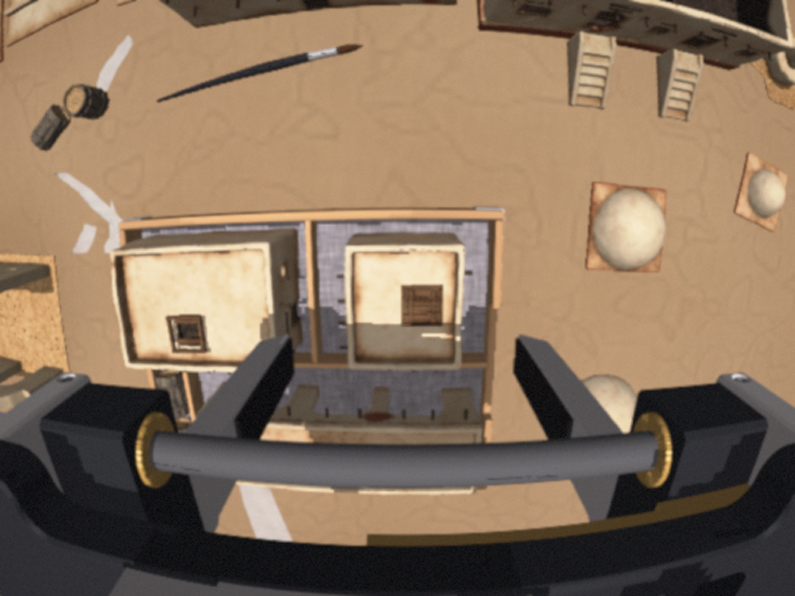

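```bash
python3 - <<'E'
from h import *
import pickle
w=pickle.load(open('w6.pkl','rb')); k=560/795
def T(x,y,z): return onz(w,(x*k,y*k),z,True)[:2]
def ang(v): return np.degrees(np.arctan2(v[1],v[0])).round(1)
for n,z,pts in [('small',.06,[(345,243),(465,240),(462,365),(347,365)]),('big',.069,[(113,250),(271,241),(278,358),(128,365)]),('large',.004,[(593,182),(666,190),(661,271),(587,269)])]:
    h=np.array([T(*p,z) for p in pts]); print(n,h.round(4),h.mean(0).round(4),[(np.linalg.norm(h[(i+1)%4]-h[i]).round(4),ang(h[(i+1)%4]-h[i])) for i in range(4)])
plan(.6215,.0097,.05)
E
```

```text
small [[0.6087 0.2128]
 [0.6126 0.1436]
 [0.5352 0.1403]
 [0.5329 0.2116]] [0.5723 0.1771] [(np.float64(0.0693), np.float64(-86.7)), (np.float64(0.0775), np.float64(-177.6)), (np.float64(0.0713), np.float64(91.9)), (np.float64(0.0758), np.float64(0.9))]
big [[0.6049 0.3656]
 [0.6104 0.2546]
 [0.5391 0.2532]
 [0.5256 0.3649]] [0.57   0.3096] [(np.float64(0.1111), np.float64(-87.2)), (np.float64(0.0713), np.float64(-178.9)), (np.float64(0.1126), np.float64(96.9)), (np.float64(0.0793), np.float64(0.5))]
large [[ 0.6533  0.0433]
 [ 0.654  -0.0208]
 [ 0.5905 -0.024 ]
 [ 0.5888  0.0421]] [0.6216 0.0101] [(np.float64(0.0641), np.float64(-89.4)), (np.float64(0.0636), np.float64(-177.1)), (np.float64(0.0662), np.float64(91.4)), (np.float64(0.0645), np.float64(1.0))]
turn z -0.00 deg (q6 now 1.78 -> ~1.49 incl q1 change -0.29); shift mm [ 43.8 169.5  90.6] len 197 tilt [-0.06 -0.27  0.  ]
```

>>> play_rows(
  commands=[
    [0.0039,0.015,0,0,0,0,-1],
    [0.0065,0.025,0,0,0,0,-1],
    [0.0084,0.0325,0,0,0,0,-1],
    [0.0084,0.0325,0,0,0,0,-1],
    [0.0078,0.03,0.01,0,0,0,-1],
    [0.0052,0.02,0.02,0,0,0,-1],
    [0.0036,0.0145,0.025,0,0,0,-1],
    [0,0,0.02,0,0,0,-1],
    [0,0,0.015,0,0,0,-1],
    [0,0,0,0,0,0,-1],
    [0,0,0,0,0,0,-1],
  ],
)

```text
time_s: 16.48
ee_pos: [0.6197, 0.0095, 0.0468]
eef_rot: [-3.141, 0.002, 0.031]
force: [-0.2, 0.0, 0.3]
grip_width: 0.0944
grip_force: 0.0
```

```bash
python3 - <<'E'
from h import *
import pickle
o=ctrl.get_obs();w=ctrl.camera_model('wrist');im=ctrl.camera('wrist'); print(o['time_s'],o['ee_pos'])
plan(.6215,.0098,.0095,None,o)
cv2.imwrite('pics/w7.png',cv2.resize(im,None,fx=1.42,fy=1.42,interpolation=cv2.INTER_CUBIC)); pickle.dump(w,open('w7.pkl','wb'))
E
```

```text
16.4833 [0.61973083 0.00947712 0.0467891 ]
turn z -0.00 deg (q6 now 1.50 -> ~1.50 incl q1 change 0.00); shift mm [ 1.8 -0.3 37.3] len 37 tilt [-0.01  0.14 -0.  ]
```

View pics/w7.png

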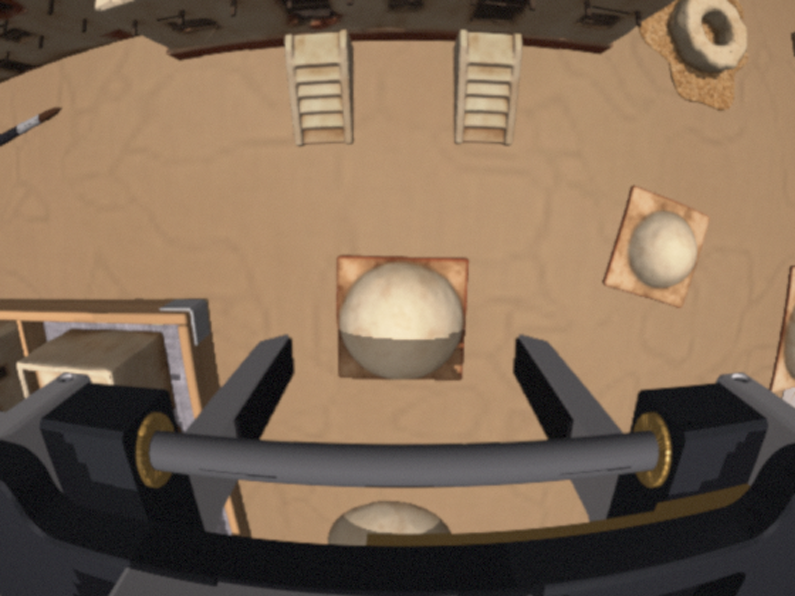

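```bash
python3 - <<'E'
from h import *
import pickle
w=pickle.load(open('w7.pkl','rb')); k=560/795
def T(x,y,z): return onz(w,(x*k,y*k),z,True)[:2]
def ang(v): return np.degrees(np.arctan2(v[1],v[0])).round(1)
for n,z,pts in [('large',.004,[(337,255),(468,258),(462,379),(339,378)]),('little',.004,[(635,186),(708,214),(682,306),(605,285)])]:
    h=np.array([T(*p,z) for p in pts]); print(n,h.mean(0).round(4),[(np.linalg.norm(h[(i+1)%4]-h[i]).round(4),ang(h[(i+1)%4]-h[i])) for i in range(4)])
    if n=='large': plan(*h.mean(0),.0095)
E
```

```text
large [0.6219 0.0103] [(np.float64(0.0643), np.float64(-89.5)), (np.float64(0.065), np.float64(-178.7)), (np.float64(0.0654), np.float64(91.4)), (np.float64(0.066), np.float64(0.4))]
turn z -0.00 deg (q6 now 1.50 -> ~1.50 incl q1 change 0.00); shift mm [ 1.6 -0.7 38.5] len 39 tilt [-0.    0.02 -0.  ]
little [ 0.6656 -0.1285] [(np.float64(0.0519), np.float64(-101.0)), (np.float64(0.0547), np.float64(169.7)), (np.float64(0.0542), np.float64(79.0)), (np.float64(0.0548), np.float64(-12.7))]
```

>>> play_rows(
  commands=[
    [0.0008,-0.0004,0.01,0,0,0,-1],
    [0.0008,-0.0003,0.012,0,0,0,-1],
    [0,0,0.009,0,0,0,-1],
    [0,0,0.005,0,0,0,-1],
    [0,0,0.0025,0,0,0,-1],
    [0,0,0,0,0,0,-1],
    [0,0,0,0,0,0,0.1],
    [0,0,0,0,0,0,0.1],
    [0,0,0,0,0,0,0.1],
    [0,0,0,0,0,0,0.5],
    [0,0,0,0,0,0,0.5],
    [0,0,0,0,0,0,0.5],
    [0,0,0,0,0,0,0.5],
  ],
  force=20,
)

```text
time_s: 17.62
ee_pos: [0.622, 0.0102, 0.0095]
eef_rot: [3.142, 0.0, 0.031]
force: [0.3, 0.2, -1.0]
grip_width: 0.0555
grip_force: 17.7
```

>>> play_rows(
  commands=[
    [0,0,-0.004,0,0,0,0.5],
    [0,0,-0.01,0,0,0,0.5],
    [0,0,-0.02,0,0,0,0.5],
    [0,0,-0.03,0,0,0,0.5],
    [0,0,-0.03,0,0,0,0.5],
    [0,0,-0.03,0,0,0,0.5],
    [0,0,-0.015,0,0,0,0.5],
    [0,0,0,0,0,0,0.5],
  ],
)

```text
time_s: 18.28
ee_pos: [0.6235, 0.0102, 0.1535]
eef_rot: [3.141, -0.007, 0.032]
force: [0.7, -0.8, -0.5]
grip_width: 0.0553
grip_force: 17.7
```

```bash
python3 - <<'E'
from h import *
plan(.5695,.310,.15,np.radians(2.9))
E
```

```text
turn z -1.09 deg (q6 now 1.50 -> ~1.96 incl q1 change 0.48); shift mm [ -38.8 -302.2    3.5] len 305 tilt [ 0.03 -0.4  -0.  ]
```

>>> play_rows(
  commands=[
    [0,0,0,0,0,-1.1,0.5],
    [-0.0015,-0.012,0,0,0,0,0.5],
    [-0.0028,-0.022,0,0,0,0,0.5],
    [-0.0039,-0.03,0,0,0,0,0.5],
    [-0.0039,-0.03,0,0,0,0,0.5],
    [-0.0039,-0.03,0,0,0,0,0.5],
    [-0.0039,-0.03,0,0,0,0,0.5],
    [-0.0039,-0.03,0,0,0,0,0.5],
    [-0.0039,-0.03,0,0,0,0,0.5],
    [-0.0039,-0.03,0,0,0,0,0.5],
    [-0.0033,-0.026,0,0,0,0,0.5],
    [-0.0024,-0.018,0,0,0,0,0.5],
    [-0.0014,-0.0142,0,0,0,0,0.5],
    [0,0,0,0,0,0,0.5],
    [0,0,0,0,0,0,0.5],
  ],
)

```text
time_s: 19.53
ee_pos: [0.5675, 0.3103, 0.1474]
eef_rot: [3.141, 0.002, 0.052]
force: [0.6, -0.4, -0.3]
grip_width: 0.0554
grip_force: 17.7
```

```bash
python3 - <<'E'
from h import *
import pickle
o=ctrl.get_obs();w=ctrl.camera_model('wrist');im=ctrl.camera('wrist'); print(o['time_s'],o['ee_pos'],o['grip_width'])
plan(.5695,.310,.0695,None,o)
cv2.imwrite('pics/w8.png',cv2.resize(im,None,fx=1.42,fy=1.42,interpolation=cv2.INTER_CUBIC)); pickle.dump(w,open('w8.pkl','wb'))
E
```

```text
19.5333 [0.5674562  0.31031197 0.14735288] 0.05539140780444456
turn z -0.00 deg (q6 now 1.96 -> ~1.96 incl q1 change -0.00); shift mm [ 2.   0.4 77.9] len 78 tilt [0.04 0.09 0.  ]
```

View pics/w8.png

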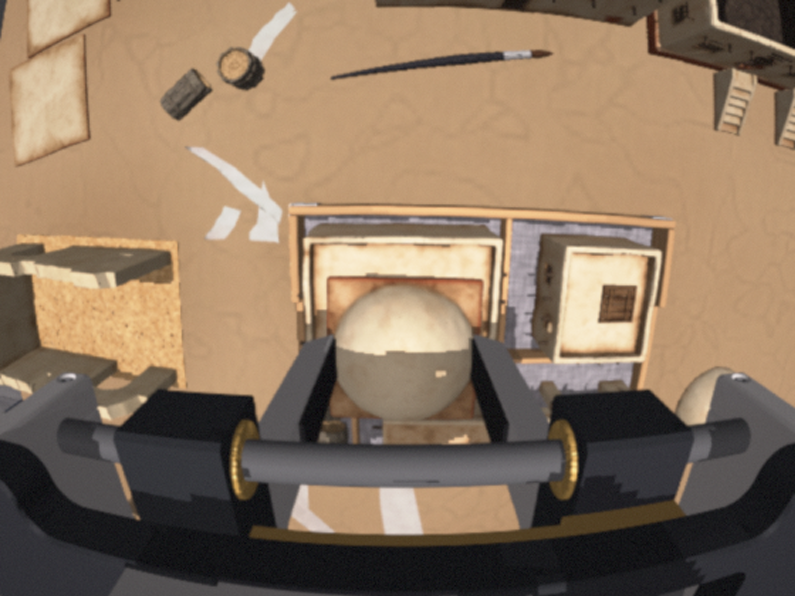

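```bash
python3 - <<'E'
from h import *
import pickle
w=pickle.load(open('w8.pkl','rb')); k=560/795
def T(x,y,z): return onz(w,(x*k,y*k),z,True)[:2].round(4)
print('outer +x corners',T(305,240,.069),T(502,238,.069)); print('inner +x corners top',T(314,246,.069),T(494,244,.069))
print('tile +x edge',T(328,279,.142),T(483,280,.142))
s=[T(*p,.06) for p in [(566,249),(660,250),(648,359),(556,356)]]; print('small parapet',s,np.mean(s,0))
E
```

```text
outer +x corners [0.603  0.3681] [0.61  0.256]
inner +x corners top [0.5997 0.3627] [0.6062 0.2603]
tile +x edge [0.598  0.3428] [0.6009 0.2788]
small parapet [array([0.6052, 0.2129]), array([0.61 , 0.145]), array([0.5341, 0.1386]), array([0.5355, 0.2095])] [0.5712 0.1765]
```

>>> play_rows(
  commands=[
    [0,0,0.01,0,0,0,0.5],
    [0,0,0.018,0,0,0,0.5],
    [0,0,0.018,0,0,0,0.5],
    [0,0,0.012,0,0,0,0.5],
    [0,0,0.008,0,0,0,0.5],
    [0,0,0.005,0,0,0,0.5],
    [0,0,0.003,0,0,0,0.5],
    [0,0,0.002,0,0,0,0.5],
    [0,0,0.001,0,0,0,0.5],
    [0,0,0,0,0,0,0.5],
    [0,0,0,0,0,0,0.5],
  ],
)

```text
time_s: 20.5
ee_pos: [0.5682, 0.3101, 0.072]
eef_rot: [-3.141, -0.001, 0.051]
force: [-0.3, -0.8, -0.5]
grip_width: 0.0554
grip_force: 17.7
```

```bash
python3 - <<'E'
from h import *
o=ctrl.get_obs(); print(o['force'],o['ee_pos'],o['grip_width'],o['moment'])
E
```

```text
[-0.26692948 -0.77085411 -0.54008106] [0.56822564 0.31013267 0.07195315] 0.05543327534267667 [-0.01222303  0.15416748 -0.00078298]
```

>>> play_rows(
  commands=[
    [0,0,0.0015,0,0,0,0.5],
    [0,0,0.0012,0,0,0,0.5],
    [0,0,0.0008,0,0,0,0.5],
    [0,0,0,0,0,0,0.5],
    [0,0,0,0,0,0,0.5],
  ],
)

```text
time_s: 20.92
ee_pos: [0.568, 0.31, 0.068]
eef_rot: [-3.142, -0.0, 0.051]
force: [-0.3, 0.8, -0.7]
grip_width: 0.055
grip_force: 17.8
```

```bash
python3 - <<'E'
from h import *
o=ctrl.get_obs(); print(o['force'],o['ee_pos'],o['grip_width'],o['moment'])
E
```

```text
[-0.28725533  0.75464281 -0.7495097 ] [0.56803793 0.31003772 0.06795309] 0.05500050241849077 [-0.02490427  0.17833303 -0.03864898]
```

>>> play_rows(
  commands=[
    [0,0,0,0,0,0,0],
    [0,0,0,0,0,0,-0.4],
    [0,0,0,0,0,0,-0.4],
    [0,0,0,0,0,0,-0.4],
    [0,0,-0.01,0,0,0,-0.4],
    [0,0,-0.025,0,0,0,-0.4],
    [0,0,-0.03,0,0,0,-0.6],
    [0,0,-0.02,0,0,0,-0.6],
    [0,0,0,0,0,0,-0.6],
  ],
)

```text
time_s: 21.67
ee_pos: [0.5696, 0.3108, 0.1589]
eef_rot: [-3.139, -0.007, 0.051]
force: [0.0, 0.5, 0.5]
grip_width: 0.0748
grip_force: 0.0
```

```bash
python3 - <<'E'
from h import *
import pickle
o=ctrl.get_obs();w=ctrl.camera_model('wrist');im=ctrl.camera('wrist'); print(o['time_s'],o['ee_pos'],o['grip_width'])
cv2.imwrite('pics/w9.png',cv2.resize(im,None,fx=1.42,fy=1.42,interpolation=cv2.INTER_CUBIC)); pickle.dump(w,open('w9.pkl','wb'))
plan(.6656,-.1285,.15,np.radians(-12),o)
E
```

```text
21.6667 [0.56962354 0.3108263  0.15889029] 0.07483826415140658
turn z 14.91 deg (q6 now 1.96 -> ~1.53 incl q1 change -0.69); shift mm [185.2 409.8   8.9] len 450 tilt [-0.17 -0.41  0.  ]
```

View pics/w9.png

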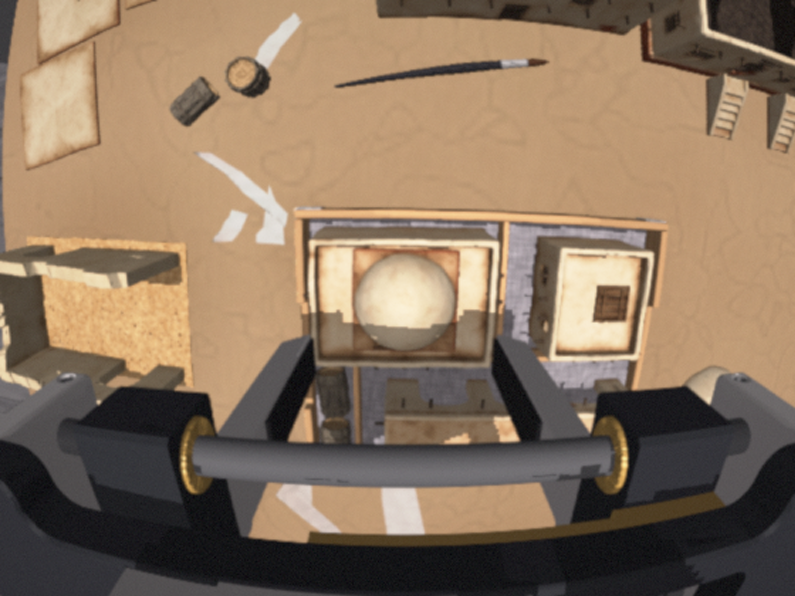

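>>> play_rows(
  commands=[
    [0,0,0,0,0,5,-0.6],
    [0,0,0,0,0,5,-0.6],
    [0,0,0,0,0,4.9,-0.6],
    [0.008,0.0178,0,0,0,0,-0.6],
    [0.0125,0.0277,0,0,0,0,-0.8],
    [0.0145,0.032,0,0,0,0,-0.8],
    [0.0145,0.032,0,0,0,0,-0.8],
    [0.0145,0.032,0,0,0,0,-0.8],
    [0.0145,0.032,0,0,0,0,-0.8],
    [0.0145,0.032,0,0,0,0,-0.8],
    [0.0145,0.032,0,0,0,0,-0.8],
    [0.0145,0.032,0,0,0,0,-0.8],
    [0.0145,0.032,0,0,0,0,-0.8],
    [0.0145,0.032,0.01,0,0,0,-0.8],
    [0.0135,0.03,0.02,0,0,0,-0.8],
    [0.0105,0.0233,0.025,0,0,0,-0.8],
    [0.0065,0.014,0.025,0,0,0,-0.8],
    [0.004,0.009,0.02,0,0,0,-0.8],
    [0,0,0,0,0,0,-0.8],
  ],
)

```text
time_s: 23.3
ee_pos: [0.6617, -0.1308, 0.0472]
eef_rot: [-3.141, 0.008, -0.212]
force: [-0.9, 0.4, 0.2]
grip_width: 0.0847
grip_force: 0.0
```

>>> play_rows(
  commands=[
    [0,0,0,0,0,0,-0.8],
    [0,0,0,0,0,0,-0.8],
  ],
)

```text
time_s: 23.47
ee_pos: [0.6647, -0.1287, 0.0541]
eef_rot: [-3.142, -0.001, -0.209]
force: [-0.8, 0.4, 0.7]
grip_width: 0.0842
grip_force: 0.0
```

```bash
python3 - <<'E'
from h import *
import pickle
o=ctrl.get_obs();w=ctrl.camera_model('wrist');im=ctrl.camera('wrist'); print(o['time_s'],o['ee_pos'],o['grip_width'])
cv2.imwrite('pics/w10.png',cv2.resize(im,None,fx=1.42,fy=1.42,interpolation=cv2.INTER_CUBIC)); pickle.dump(w,open('w10.pkl','wb'))
plan(.6656,-.1285,.012,None,o)
E
```

```text
23.4667 [ 0.66468253 -0.12867289  0.05413363] 0.08422448738590316
turn z -0.00 deg (q6 now 1.53 -> ~1.53 incl q1 change 0.00); shift mm [ 0.9 -0.4 42.1] len 42 tilt [-0.01 -0.06  0.  ]
```

View pics/w10.png

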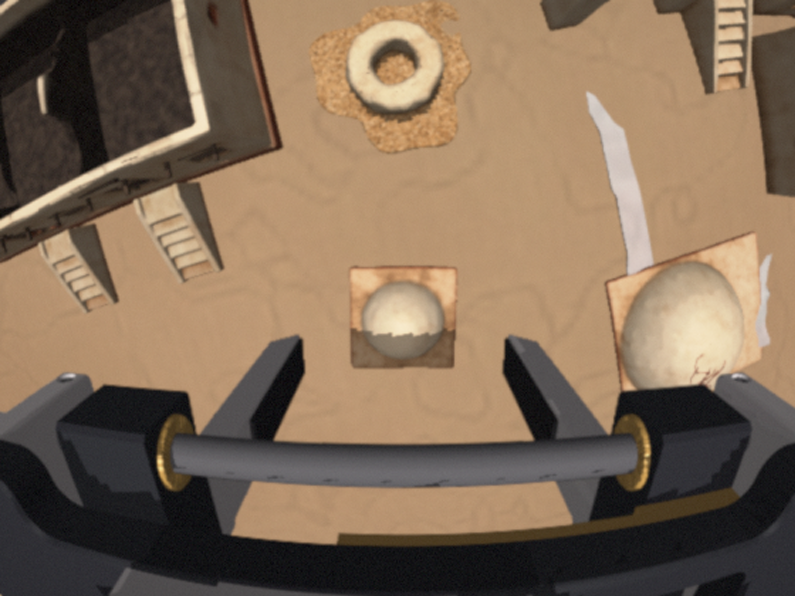

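```bash
python3 - <<'E'
from h import *
import pickle
w=pickle.load(open('w10.pkl','rb')); k=560/795
def T(x,y,z): return onz(w,(x*k,y*k),z,True)[:2]
h=np.array([T(*p,.004) for p in [(350,267),(456,267),(454,367),(351,366)]]); v=[h[(i+1)%4]-h[i] for i in range(4)]
print(h.mean(0).round(4),[np.degrees(np.arctan2(a[1],a[0])).round(1) for a in v])
plan(*h.mean(0),.012)
E
```

```text
[ 0.6656 -0.1287] [np.float64(-102.0), np.float64(168.8), np.float64(77.5), np.float64(-13.3)]
turn z -0.00 deg (q6 now 1.53 -> ~1.53 incl q1 change 0.00); shift mm [ 0.7 -0.  42.7] len 43 tilt [-0.   -0.12  0.  ]
```

>>> play_rows(
  commands=[
    [0.0007,0,0.01,0,0,0,-0.8],
    [0,0,0.014,0,0,0,-0.8],
    [0,0,0.01,0,0,0,-0.8],
    [0,0,0.006,0,0,0,-0.8],
    [0,0,0.0027,0,0,0,-0.8],
    [0,0,0,0,0,0,-0.8],
    [0,0,0,0,0,0,0.3],
    [0,0,0,0,0,0,0.3],
    [0,0,0,0,0,0,0.3],
    [0,0,0,0,0,0,0.7],
    [0,0,0,0,0,0,0.7],
    [0,0,0,0,0,0,0.7],
    [0,0,0,0,0,0,0.7],
  ],
  force=15,
)

```text
time_s: 24.6
ee_pos: [0.665, -0.1295, 0.0103]
eef_rot: [3.142, -0.0, -0.209]
force: [-0.3, -0.1, -0.6]
grip_width: 0.0408
grip_force: 0.0
```

>>> play_rows(
  commands=[
    [0,0,-0.004,0,0,0,0.7],
    [0,0,-0.01,0,0,0,0.7],
    [0,0,-0.02,0,0,0,0.7],
    [0,0,-0.03,0,0,0,0.7],
    [0,0,-0.03,0,0,0,0.7],
    [0,0,-0.03,0,0,0,0.7],
    [0,0,-0.01,0,0,0,0.7],
    [0,0,0,0,0,0,0.7],
  ],
)

```text
time_s: 25.27
ee_pos: [0.6661, -0.1298, 0.148]
eef_rot: [3.141, -0.006, -0.209]
force: [0.3, -0.2, 0.2]
grip_width: 0.0323
grip_force: 13.2
```

```bash
python3 - <<'E'
from h import *
plan(.5715,.177,.145,np.radians(2.0))
E
```

```text
turn z -14.00 deg (q6 now 1.53 -> ~1.78 incl q1 change 0.49); shift mm [ -83.8 -309.9    3. ] len 321 tilt [ 0.01 -0.32 -0.  ]
```

>>> play_rows(
  commands=[
    [0,0,0.01,0,0,0,0.7],
    [0,0,0.022,0,0,0,0.7],
    [0,0,0.025,0,0,0,0.7],
    [0,0,0.025,0,0,0,0.7],
    [0,0,0.018,0,0,0,0.7],
    [0,0,0.01,0,0,0,0.7],
    [0,0,0.005,0,0,0,0.7],
    [0,0,0,0,0,0,0.7],
    [0,0,0,0,0,0,0.7],
  ],
)

```text
time_s: 26.02
ee_pos: [0.6651, -0.1295, 0.0294]
eef_rot: [3.142, -0.0, -0.209]
force: [-0.3, -0.7, -0.7]
grip_width: 0.0321
grip_force: 13.2
```

```bash
python3 - <<'E'
from h import *
import pickle
o=ctrl.get_obs();w=ctrl.camera_model('wrist');im=ctrl.camera('wrist'); print(o['time_s'],o['ee_pos'],o['grip_width'],o['grip_force'],o['force'])
cv2.imwrite('pics/w11.png',im); pickle.dump(w,open('w11.pkl','wb'))
# tile by colour (brown-red vs sand), near the middle of the picture
lab=cv2.cvtColor(im,cv2.COLOR_BGR2LAB); a=lab[150:300,200:360]
ref=cv2.cvtColor(cv2.imread('pics/w10.png'),cv2.COLOR_BGR2LAB)
print('tile lab',ref[275,360],ref[275,445],'sand',ref[240,400],ref[300,330])
E
```

```text
26.0167 [ 0.66512491 -0.12954957  0.02941739] 0.03212395441112031 13.245417106060131 [-0.3260992  -0.69434267 -0.70989545]
tile lab [205 135 156] [199 137 157] sand [162 136 152] [166 137 152]
```

>>> play_rows(
  commands=[
    [0,0,0.004,0,0,0,0.7],
    [0,0,0.004,0,0,0,0.7],
    [0,0,0.002,0,0,0,0.7],
    [0,0,0.001,0,0,0,0.7],
    [0,0,0,0,0,0,0.7],
    [0,0,0,0,0,0,0.7],
  ],
)

```text
time_s: 26.57
ee_pos: [0.665, -0.1295, 0.0183]
eef_rot: [-3.142, -0.0, -0.209]
force: [0.7, -0.6, 0.2]
grip_width: 0.0322
grip_force: 13.2
```

```bash
python3 - <<'E'
from h import *
o=ctrl.get_obs(); print(o['time_s'],o['ee_pos'],o['grip_width'],o['grip_force'],o['force'])
E
```

```text
26.5667 [ 0.66503458 -0.12952066  0.0183191 ] 0.03215825371868651 13.243438712385114 [ 0.73246802 -0.62669165  0.19859347]
```

>>> play_rows(
  commands=[
    [0,0,0.0008,0,0,0,0.7],
    [0,0,0,0,0,0,0.7],
    [0,0,0,0,0,0,-0.3],
    [0,0,0,0,0,0,-0.3],
    [0,0,0,0,0,0,-0.3],
    [0,0,0,0,0,0,-0.3],
    [0,0,0.003,0,0,0,-0.3],
    [0,0,0.003,0,0,0,-0.3],
    [0,0,0,0,0,0,-0.3],
    [0,0,0,0,0,0,-0.3],
    [0,0,0,0,0,0,0.7],
    [0,0,0,0,0,0,0.7],
    [0,0,0,0,0,0,0.7],
    [0,0,0,0,0,0,0.7],
    [0,0,0,0,0,0,0.7],
    [0,0,0,0,0,0,0.7],
  ],
  force=20,
)

```text
time_s: 27.9
ee_pos: [0.665, -0.1296, 0.0114]
eef_rot: [-3.142, 0.0, -0.209]
force: [0.5, -0.0, 0.1]
grip_width: 0.0353
grip_force: 17.7
```

>>> play_rows(
  commands=[
    [0,0,0,0,0,0,0.7],
    [0,0,0,0,0,0,0.7],
    [0,0,0,0,0,0,0.7],
  ],
)

```text
time_s: 28.15
ee_pos: [0.665, -0.1295, 0.0115]
eef_rot: [3.142, -0.0, -0.209]
force: [0.4, 0.9, -0.3]
grip_width: 0.0349
grip_force: 17.7
```

>>> play_rows(
  commands=[
    [0,0,-0.003,0,0,0,0.7],
    [0,0,-0.007,0,0,0,0.7],
    [0,0,-0.015,0,0,0,0.7],
    [0,0,-0.025,0,0,0,0.7],
    [0,0,-0.03,0,0,0,0.7],
    [0,0,-0.03,0,0,0,0.7],
    [0,0,-0.02,0,0,0,0.7],
    [0,0,-0.005,0,0,0,0.7],
    [0,0,0,0,0,0,0.7],
    [0,0,0,0,0,0,0.7],
  ],
)

```text
time_s: 28.98
ee_pos: [0.6646, -0.1294, 0.1457]
eef_rot: [-3.142, 0.001, -0.209]
force: [0.1, -0.4, -0.7]
grip_width: 0.0347
grip_force: 17.6
```

```bash
python3 - <<'E'
from h import *
print(ctrl.get_obs()['grip_width'])
plan(.5715,.177,.145,np.radians(2.0))
E
```

```text
0.0347249571007986
turn z -14.00 deg (q6 now 1.53 -> ~1.78 incl q1 change 0.49); shift mm [ -82.4 -309.5    0.7] len 320 tilt [-0.    0.05 -0.  ]
```

>>> play_rows(
  commands=[
    [0,0,0,0,0,-4.6,0.7],
    [0,0,0,0,0,-4.7,0.7],
    [0,0,0,0,0,-4.7,0.7],
    [-0.0032,-0.012,0,0,0,0,0.7],
    [-0.0061,-0.023,0,0,0,0,0.7],
    [-0.008,-0.03,0,0,0,0,0.7],
    [-0.008,-0.03,0,0,0,0,0.7],
    [-0.008,-0.03,0,0,0,0,0.7],
    [-0.008,-0.03,0,0,0,0,0.7],
    [-0.008,-0.03,0,0,0,0,0.7],
    [-0.008,-0.03,0,0,0,0,0.7],
    [-0.008,-0.03,0,0,0,0,0.7],
    [-0.0069,-0.026,0,0,0,0,0.7],
    [-0.0054,-0.02,0,0,0,0,0.7],
    [-0.0032,-0.012,0,0,0,0,0.7],
    [-0.0016,-0.0065,0,0,0,0,0.7],
    [0,0,0,0,0,0,0.7],
    [0,0,0,0,0,0,0.7],
    [0,0,0,0,0,0,0.7],
  ],
)

```text
time_s: 30.57
ee_pos: [0.5721, 0.1759, 0.1462]
eef_rot: [3.141, 0.0, 0.034]
force: [0.1, -0.4, -0.7]
grip_width: 0.035
grip_force: 17.7
```

```bash
python3 - <<'E'
from h import *
import pickle
o=ctrl.get_obs();print(o['grip_width'],o['ee_pos'])
plan(.5713,.1776,.0615,np.radians(2.0),o)
w=ctrl.camera_model('wrist');im=ctrl.camera('wrist'); cv2.imwrite('pics/w12.png',im); pickle.dump(w,open('w12.pkl','wb'))
# predicted pixels of parapet/tile unknown without viewing; edge profile along image row near house front
E
```

```text
0.03500687817817884 [0.57205461 0.17594458 0.14622181]
turn z -0.08 deg (q6 now 1.77 -> ~1.78 incl q1 change 0.00); shift mm [-0.7 -1.7 84.7] len 85 tilt [0.01 0.02 0.  ]
```

>>> play_rows(
  commands=[
    [-0.0003,-0.0009,0.01,0,0,0,0.7],
    [-0.0004,-0.0008,0.018,0,0,0,0.7],
    [0,0,0.02,0,0,0,0.7],
    [0,0,0.014,0,0,0,0.7],
    [0,0,0.009,0,0,0,0.7],
    [0,0,0.005,0,0,0,0.7],
    [0,0,0.001,0,0,0,0.7],
    [0,0,0,0,0,0,0.7],
    [0,0,0,0,0,0,0.7],
  ],
)

```text
time_s: 31.37
ee_pos: [0.5715, 0.1786, 0.0702]
eef_rot: [-3.141, -0.001, 0.035]
force: [-0.1, -0.7, -0.3]
grip_width: 0.0347
grip_force: 17.7
```

```bash
python3 - <<'E'
from h import *
plan(.5713,.1776,.0615,np.radians(2.0)); print(ctrl.get_obs()['grip_width'])
E
```

```text
turn z -0.00 deg (q6 now 1.78 -> ~1.78 incl q1 change -0.00); shift mm [-0.2  1.   8.7] len 9 tilt [-0.01 -0.07  0.  ]
0.03474168641497949
```

>>> play_rows(
  commands=[
    [0,0.001,0.002,0,0,0,0.7],
    [0,0,0.002,0,0,0,0.7],
    [0,0,0.002,0,0,0,0.7],
    [0,0,0.0015,0,0,0,0.7],
    [0,0,0.0008,0,0,0,0.7],
    [0,0,0,0,0,0,0.7],
    [0,0,0,0,0,0,0.7],
    [0,0,0,0,0,0,0.7],
  ],
)

```text
time_s: 32.03
ee_pos: [0.5711, 0.1776, 0.0612]
eef_rot: [-3.142, -0.0, 0.035]
force: [0.3, -0.8, -0.7]
grip_width: 0.0345
grip_force: 17.6
```

```bash
python3 - <<'E'
from h import *
o=ctrl.get_obs();plan(.5713,.1776,.0615,np.radians(2.0),o); print(o['grip_width'],o['grip_force'],o['force'],o['ee_pos'])
E
```

```text
turn z 0.01 deg (q6 now 1.78 -> ~1.78 incl q1 change -0.00); shift mm [ 0.2  0.  -0.3] len 0 tilt [-0.   -0.01  0.  ]
0.03445613151110212 17.64137590058107 [ 0.34214214 -0.80237035 -0.67778738] [0.57112473 0.17762916 0.06120537]
```

>>> play_rows(
  commands=[
    [0,0,0,0,0,0,0.2],
    [0,0,0,0,0,0,-0.1],
    [0,0,0,0,0,0,-0.1],
    [0,0,0,0,0,0,-0.1],
    [0,0,0,0,0,0,-0.1],
    [0,0,-0.01,0,0,0,-0.1],
    [0,0,-0.025,0,0,0,-0.1],
    [0,0,-0.03,0,0,0,-0.1],
    [0,0,-0.03,0,0,0,-0.1],
    [0,0,-0.01,0,0,0,-0.1],
    [0,0,0,0,0,0,-0.1],
    [0,0,0,0,0,0,-0.1],
    [0,0,0,0,0,0,-0.1],
  ],
)

```text
time_s: 33.12
ee_pos: [0.5705, 0.1774, 0.1645]
eef_rot: [3.141, 0.002, 0.035]
force: [-0.6, -0.2, -0.5]
grip_width: 0.0515
grip_force: 0.0
```

```bash
python3 - <<'E'
from h import *
import pickle
o=ctrl.get_obs();w=ctrl.camera_model('wrist');im=ctrl.camera('wrist'); print(o['time_s'],o['ee_pos'],o['grip_width'],o['force'])
cv2.imwrite('pics/w13.png',im); pickle.dump(w,open('w13.pkl','wb'))
# project expected tile (z .054) and parapet inner (z .06) and dome outline in fisheye, report colours
def fe(P):
    Rm=cv2.Rodrigues(np.array(w['rvec'],float))[0]; c=Rm@np.array(P)+np.array(w['tvec'],float).ravel()
    th=np.arctan2(np.hypot(c[0],c[1]),c[2]); ph=np.arctan2(c[1],c[0]); return np.array([w['cx']+w['fx']*th*np.cos(ph),w['cy']+w['fy']*th*np.sin(ph)])
t=np.radians(2); u=np.array([np.cos(t),np.sin(t)]); v=np.array([-u[1],u[0]]); c0=np.array([.5713,.1776])
lab=cv2.cvtColor(im,cv2.COLOR_BGR2LAB)
print('x+26 row, y sweep mm: L,a,b')
for s in range(-42,43,3):
    p=fe([*(c0+.0255*u+s*.001*v),.054]).round().astype(int); print(s,lab[p[1],p[0]],end='; ')
print('\ny=+-24, x sweep')
for yy in (.0245,-.0245):
  for s in range(-6,48,3):
    p=fe([*(c0+s*.001*u+yy*v),.054]).round().astype(int); print(s,lab[p[1],p[0]],end='; ')
  print()
E
```

```text
33.1167 [0.57045809 0.17741229 0.16452671] 0.051475816658739154 [-0.615915   -0.20288739 -0.45768161]
x+26 row, y sweep mm: L,a,b
-42 [178 133 126]; -39 [186 133 126]; -36 [216 131 141]; -33 [213 131 146]; -30 [139 140 154]; -27 [159 143 157]; -24 [214 133 158]; -21 [210 134 159]; -18 [218 132 157]; -15 [209 135 160]; -12 [176 142 160]; -9 [176 142 160]; -6 [193 140 161]; -3 [191 140 160]; 0 [181 142 161]; 3 [181 143 160]; 6 [172 143 160]; 9 [182 142 161]; 12 [190 140 161]; 15 [204 137 160]; 18 [218 133 156]; 21 [219 132 157]; 24 [219 132 157]; 27 [188 140 156]; 30 [173 138 156]; 33 [234 128 143]; 36 [194 133 135]; 39 [174 133 127]; 42 [171 133 126]; 
y=+-24, x sweep
-6 [190 140 161]; -3 [191 140 160]; 0 [195 139 160]; 3 [197 138 160]; 6 [186 141 161]; 9 [182 143 161]; 12 [187 141 161]; 15 [199 138 160]; 18 [202 138 159]; 21 [217 133 157]; 24 [220 132 156]; 27 [192 140 156]; 30 [219 132 154]; 33 [188 134 148]; 36 [214 130 147]; 39 [118 133 142]; 42 [104 132 142]; 45 [177 133 127]; 
-6 [175 143 160]; -3 [148 142 157]; 0 [162 142 158]; 3 [171 141 160]; 6 [174 142 160]; 9 [186 141 161]; 12 [214 134 156]; 15 [219 132 156]; 18 [217 133 157]; 21 [220 132 156]; 24 [217 133 157]; 27 [187 142 159]; 30 [200 138 157]; 33 [177 135 150]; 36 [209 131 147]; 39 [112 132 140]; 42 [107 132 142]; 45 [171 132 127];
```

```bash
python3 -c "
from station import ctrl
print(ctrl.hand_in())"
```

```text
the job is handed in; nothing more can be done
None
```

The job is handed in: the portico and small house were set on the felt in their bays first, then the larger dome on the big house and the smallest on the small house. I had used up my picture views, so the little dome's seat was checked only by pixel colours. The cracked and bare domes were never touched, and the judge returned no verdict.

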